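Stand the fallen archive carton back up at the end of its row

ROBOT

A 6-joint arm with a two-finger parallel gripper is mounted at the origin on the work surface. World frame = base frame: x ahead of the robot, y to its left, z up, the work surface at z = 0. Lengths are in mm, angles in rad, forces in N, time in s.
With the tool pointing down it reaches from about 250 to 775 mm from the base axis. Payload 4 kg.
Tool frame: the origin (TCP) lies on the centre line of the jaws, within the pads' length; the fingertips stand 19 mm ahead of it and the grasp point (between the pads) is the TCP; y points along the fingers, x is the direction in which the jaws open and shut, and the axes are right-handed (so a half turn about y gives the same grasp; the last joint's range is limited). The gripper opens to 94 mm and grips with 3 to 60 N. Pads are 16 mm wide; open, the fingers measure 119 mm over their backs; the gripper's body (75 mm by 177 mm) begins 78 mm behind the grasp point.
Start: joints at [1.113, 0.087, 1.371, -0, 1.684, -0.103], TCP at [191.081, 515.758, 224.506] pointing down, gripper open.
Joint ranges: [-3.1, 3.1], [-0.76, 2.03], [0.27, 2.55], [-1.08, 4.22], [0.17, 2.65], [-2.57, 2.57]. Speed limits (rad/s): [2.79, 2.79, 3.14, 3.14, 3.14, 3.14].

INTERFACE

Orientations are given as a unit quaternion [x, y, z, w].
In Python, from plant import * gives the robot as it stands. The module is installed in compiled form; this text tells all that it offers.
- The arm moves only by the shell command python3 -m jog 'ROWS' [FORCE]. ROWS is JSON, a list that holds one entry, the list of rows, each a list of 7 numbers: the shift along the tool's x, y, z in m, then the turn, a rotation vector about the tool's x, y, z in degrees, then the finger opening in m, from 0 to 0.094. A call has exactly 5 rows; each row shifts and turns the commanded pose from where the row before left it, along the tool's axes as they then stand; what a row does not reach is not made up. A row lasts 1/12 s, in which the tool goes at most 41.7 mm and 7.16 degrees, less where a joint would pass 70% of its speed; a pose out of reach is approached as far as the arm can. A call with a gripper value outside its range is refused whole. The fingers move at their own pace and stop on an object; FORCE is the grip in N (left out, the last holds). Time passes only in rows, so rows that do not move let the fingers close, or fill a call up. It gives the time, the measured TCP pose, the force and the opening at its end, in the units of the state.
- get_state(): the state, without advancing time (a new reading comes with each control period).
- camera(name): name is "side" or "top"; returns the picture (480x640x3 uint8, blue, green, red); there is no depth.
- camera_info(name): a dict with "mtx" (3x3 intrinsics, pixels), "dist" ([k1, k2, p1, p2, k3] as OpenCV has them; the pictures are not rectified), "R" (3x3) and "t" (3): a world point X has camera coordinates R X + t. Camera axes: x right, y down, z forward; pixel columns grow to the right and rows downward; lengths in mm; the calibration is good to about 2 mm. A picture is of the moment at which its call begins. camera_info takes no time and is no camera call.
- finish_job(): hands the job in, once; it reports no verdict.
The state is a dict: "time_s": time; "joints": joint angles; "qvel": joint speeds; "joint_torque": joint torques, N m; "position": TCP position; "orientation": TCP orientation; "ft_force": force on the tool from outside, world axes, zero at the start; "torque": the same for the moment, N m; "width": opening from 0.0 (shut) to 1.0 (fully open).
Only numpy, scipy, OpenCV 4.12 (cv2) and the standard library are available. Lean on these libraries where they do the work, as an engineer would, in place of code of your own. Each camera call takes 0.05 s, during which the arm holds its last target.

TASK

An archive carton has fallen flat on the desk. Lift the big hand stamp out of the gap between it and the row, and stand it upright on the free part of the ink-pad tin's lid; then push the fallen carton up against the row and tip it up against the row by its hand hole, so that it stands on its base at the end of the row, close against its neighbour and in line with it. Do not fling it over, and leave the small stamp, the ink bottle and the stapler where they are.

Things in the scene. Friction and masses are not known exactly. Their poses are not given: they have to be found in the camera images.
- row: two full archive cartons standing one behind the other against a steel bookend screwed to the desk; all fixed. Brown cardboard, each 200 mm wide, 100 thick, 150 high. Origin: on the desk, under the middle of the end carton's flat open face (200 wide, 150 high), where the fallen one must stand. x runs along that face, y points into the row, away from the fallen carton; z up
- carton: fallen carton of the same kind, 0.5 to 0.85 kg. As it lies: 200 mm wide (x), 150 long (y), 100 high (z), too thick to pinch. Origin: centre of its underside as it lies. y points from the hand-hole end to the base end, which faces the row (within about 25 degrees of square); z is up while it lies. Standing on its base, its y points straight down and its z into the row
- carton_hole (a point): centre of the hand hole, in the outer surface of the carton's hand-hole end, 75 mm from the carton's middle and 50 mm above the desk while it lies. The hole is 100 mm wide (carton x) by 42 mm (carton z), through the 6 mm cardboard wall; 53 mm behind the wall's inner side is empty, files fill the rest down to the base
- carton_middle (a point): middle of the carton: 50 mm above the desk while it lies, 75 mm when it stands
- carton_base (a point): centre of the outer surface of the carton's base end. As the carton tips up against the row, its upper base-end edge slides down the row's face and its lower one slides out along the desk, 100 mm in all; by friction it can stay leaning part of the way until it is brought fully upright
- tin: closed ink-pad tin fixed to the desk, 154 mm (x) by 104 mm (y), flat lid 22 mm above the desk. Origin: centre of its underside; z up. The small stamp stands on its +x half, its -x half is free
- stamp: big hand stamp, standing upright in the gap between the row and the fallen carton: 100 mm high, foot disc 54 mm across, thin neck, knob 30 mm across between 66 and 94 mm above its foot, about 0.09 kg. Origin: centre of the foot's underside, z up along the handle
- small_stamp: small hand stamp standing on the tin, 75 mm high, foot 38 mm across; origin at the centre of the foot's underside. Leave it
- ink: ink bottle, 42 mm across, 105 mm high, standing on the desk just beside the fallen carton's place in the row, on its +x side (30 to 45 mm clear of it); origin at the centre of its underside. Leave it
- stapler: desk stapler 150 mm long (its y), 42 mm wide, 52 mm high, on the desk beside the row and the carton's place, on the -x side (about 40 mm clear of it); origin at the centre of its underside. Leave it
Not all that is in view belongs to the job. Leave any turquoise or yellow look-alike of the stamp alone.

How it is judged (in metres and radians):
On the way, in this order (a step that is already met when the one before it is completed fails the run):
1. the big stamp stands on the tin while the carton still lies flat (z of stamp in the frame of tin between 0.017 and 0.027 m and x of stamp in the frame of tin between -0.065 and 0.065 m and y of stamp in the frame of tin between -0.042 and 0.042 m and angle between stamp's own z axis and vertical below 0.1 rad and angle between carton's own y axis and vertical below 1.7 rad), for 0.1 s.
2. the carton is part of the way up (30 to 70 degrees) and bearing against the row (angle between carton's own y axis and vertical between 2.09 and 2.79 rad and contact force between carton and row above 0.2 N), for 0.05 s.
At the end, for the whole second after the job is handed in: the carton stands on its base (within 4 degrees), back within 15 mm of the row's end face, within 20 mm sideways of the row's middle and 6 degrees of square; the big stamp stands upright on the tin's lid, its middle at least 10 mm inside the edge; both at rest (angle between carton's own y axis and vertical above 3.06 rad and height (world z) of carton_middle below 0.082 m and y of carton_middle in the frame of row between -0.065 and -0.04 m and x of carton_middle in the frame of row between -0.02 and 0.02 m and angle between the x axis of carton and the x axis of row, either way round below 0.1 rad and linear speed of each of carton, stamp below 0.02 m/s and z of stamp in the frame of tin between 0.017 and 0.027 m and x of stamp in the frame of tin between -0.065 and 0.065 m and y of stamp in the frame of tin between -0.042 and 0.042 m and angle between stamp's own z axis and vertical below 0.1 rad); the robot touches nothing.
It fails at once if the small stamp was moved more than 15 mm (distance of small_stamp from where it was at the start of the episode above 0.015 m).
It fails at once if the ink bottle was moved more than 15 mm (distance of ink from where it was at the start of the episode above 0.015 m).
It fails at once if the stapler was moved more than 15 mm (distance of stapler from where it was at the start of the episode above 0.015 m).
It fails at once if the carton was flung over (turning faster than 6 rad/s) (angular speed of carton above 6 rad/s).
It also fails if it takes over 72 s, if anything falls off the work surface, if the arm or the gripper's body presses on something with over 40 N, if the wrist force passes 120 N, or if a joint passes its speed limit or range.

## Working session

There is one attempt and no reset: what is moved stays moved. The work goes in short steps, Python scripts to look and compute and a shell command to move; the robot and the scene stay as the last step left them, time stands still between calls to the robot, and variables do not carry over. Pictures are saved under pics/ and viewed, and the job is handed in when it is done.

```bash
mkdir -p pics; ls
python3 - <<'E'
from plant import *
import cv2
for n in("side","top"):
    i=camera_info(n); print(n,i)
    cv2.imwrite(f"pics/{n}0.png",camera(n))
print(get_state())
E
```

```text
pics
side {'mtx': array([[488.39987144,   0.        , 318.08070892],
       [  0.        , 488.39987144, 236.26656347],
       [  0.        ,   0.        ,   1.        ]]), 'dist': array([-0.07567212,  0.        ,  0.        ,  0.        ,  0.        ]), 'R': array([[-0.99641312, -0.0838409 , -0.0114713 ],
       [-0.04905659,  0.68275922, -0.72899472],
       [ 0.06895171, -0.72581716, -0.68442319]]), 't': array([531.70206626,  99.84160062, 931.48372895])}
top {'mtx': array([[511.1706307 ,   0.        , 319.15961366],
       [  0.        , 511.1706307 , 241.25511616],
       [  0.        ,   0.        ,   1.        ]]), 'dist': array([-0.08752314,  0.        ,  0.        ,  0.        ,  0.        ]), 'R': array([[ 0.01352847, -0.9997408 ,  0.01831146],
       [-0.98861443, -0.01611811, -0.14960521],
       [ 0.14986157, -0.01607904, -0.98857624]]), 't': array([ -42.91628972,  561.53696101, 1176.58743958])}
{'time_s': 0.1, 'joints': array([ 1.11291062e+00,  8.78736861e-02,  1.37207551e+00, -8.49476879e-06,
        1.68362548e+00, -1.03123460e-01]), 'qvel': array([ 0.00018889, -0.00212842, -0.00120655,  0.00228495, -0.00133986,
       -0.00096613]), 'joint_torque': array([ 1.91442690e-03, -3.41251659e+01, -3.03302586e+01,  7.19047431e-02,
        3.04490793e-02, -9.40843802e-05]), 'position': array([190.86740177, 515.33049157, 223.43925881]), 'orientation': array([ 0.58072227,  0.40331604, -0.40453979, -0.58003912]), 'ft_force': array([0.78037725, 1.17974671, 0.07582157]), 'torque': array([-0.01360827,  0.02647539, -0.01081672]), 'width': 1.0025906124369486}
```

View pics/side0.png

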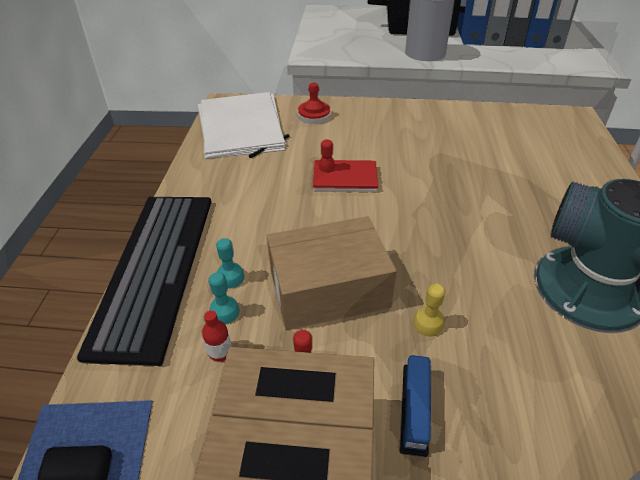

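View pics/top0.png

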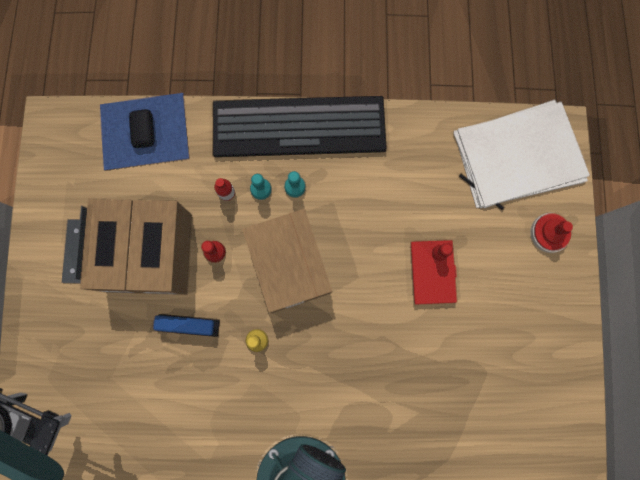

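```bash
cat > h.py <<'E'
import numpy as np, cv2
from plant import *
from scipy.spatial.transform import Rotation as Rot
def ray(n,uv):
    i=camera_info(n); p=cv2.undistortPoints(np.array(uv,float).reshape(-1,1,2),i["mtx"],i["dist"]).reshape(-1,2)
    d=np.c_[p,np.ones(len(p))]@i["R"]; c=-i["R"].T@i["t"]; return c,d
def onz(n,uv,z):
    c,d=ray(n,uv); return c+d*((z-c[2])/d[:,2])[:,None]
def proj(n,X):
    i=camera_info(n); return cv2.projectPoints(np.array(X,float).reshape(-1,3),cv2.Rodrigues(i["R"])[0],i["t"],i["mtx"],i["dist"])[0].reshape(-1,2)
def tool():
    s=get_state(); M=Rot.from_quat(s["orientation"]).as_matrix()
    print("t",round(s["time_s"],2),"pos",s["position"].round(1),"w",round(s["width"]*94,1),"F",s["ft_force"].round(1)); print("q",s["joints"].round(3)); print(M.round(3)); return s,M
E
python3 - <<'E'
from h import *
im=cv2.imread("pics/top0.png")
hsv=cv2.cvtColor(im,cv2.COLOR_BGR2HSV)
red=((hsv[...,0]<8)|(hsv[...,0]>172))&(hsv[...,1]>150)&(hsv[...,2]>60)
n,l,st,ce=cv2.connectedComponentsWithStats(red.astype(np.uint8))
for k in range(1,n):
    if st[k,4]>30: print(st[k],ce[k].round(1))
k=[k for k in range(1,n) if st[k,4]>1500][0]
c=cv2.findContours((l==k).astype(np.uint8),0,2)[0][0]
r=cv2.minAreaRect(c); b=cv2.boxPoints(r); P=onz("top",b,22); print(b,P.round(1),P.mean(0), np.linalg.norm(np.diff(P,axis=0),axis=1))
crop=im[180:350,60:350]; cv2.imwrite("pics/c0.png",cv2.resize(crop,None,fx=2.75,fy=2.75,interpolation=2))
print(-camera_info("top")["R"].T@camera_info("top")["t"]); tool()
E
```

```text
[215 178  16  18 225] [222.5 186.6]
[ 535  214   38   36 1035] [553.  231.4]
[201 241  24  21 390] [213.1 250.4]
[ 411  240   46   64 2654] [433.3 271.8]
[[410.57043 241.1143 ]
 [454.12207 239.66258]
 [456.21307 302.39288]
 [412.66144 303.8446 ]] [[ 569.2 -258.    22. ]
 [ 574.6 -366.1   22. ]
 [ 421.5 -367.6   22. ]
 [ 417.  -261.3   22. ]] [ 495.56895861 -313.2570936    22.        ] [108.19167589 153.14912554 106.34587485]
[ 379.39888755  -14.93585321 1247.94109392]
t 0.1 pos [190.9 515.3 223.4] w 94.2 F [0.8 1.2 0.1]
q [ 1.113  0.088  1.372 -0.     1.684 -0.103]
[[ 0.347 -0.001 -0.938]
 [ 0.938 -0.002  0.347]
 [-0.002 -1.     0.   ]]
```

View pics/c0.png

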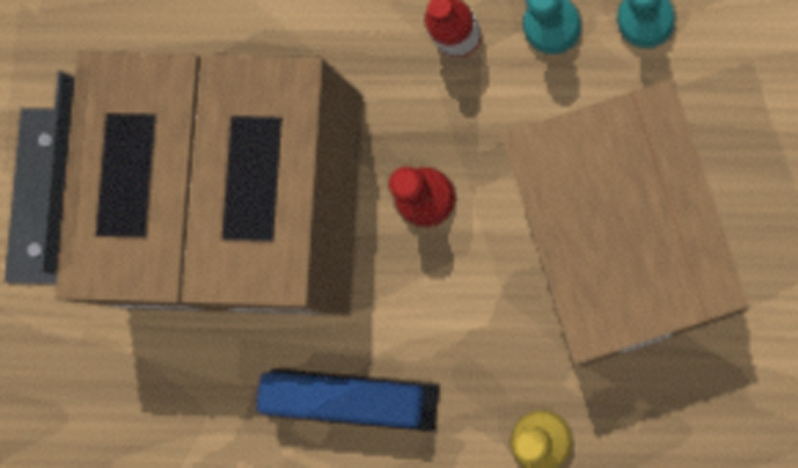

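Run:
```python
from h import *
f=lambda a:(np.array(a,float)+.5)/2.75-.5+np.array([60,180])
P=lambda a,z:onz("top",f(a),z)
ang=lambda v:np.degrees(np.arctan2(v[1],v[0]))
c=P([[510,130],[673,83],[747,308],[580,362]],100); print("carton",c.round(1),c.mean(0).round(1),np.linalg.norm(np.diff(c,axis=0),axis=1))
print("yaw x axis",ang(c[0]-c[3]),ang(c[1]-c[2]),"y-90",ang(c[0]-c[1])-90,ang(c[3]-c[2])-90)
r=P([[320,57],[307,305],[80,52],[57,298]],150); print("row top",r.round(1),np.linalg.norm(r[0]-r[1])); print(ang(r[0]-r[1]),r[:2].mean(0))
r=P([[364,97],[350,312]],0); print("row bot",r.round(1),ang(r[0]-r[1]),r.mean(0))
print("knobtop",P([[405,181]],94),"foot",P([[426,197]],8))
print("ink cap",P([[443,12]],100), "stapler",P([[258,402],[275,370],[438,385],[432,428]],40).round(1))
print("ink base",P([[460,45]],0),"yellow",P([[542,440]],0),"turq",P([[552,30],[646,25]],0))
```

```text
carton [[583.6 135.6 100. ]
 [625.7   1.2 100. ]
 [439.6 -62.4 100. ]
 [393.9  72.4 100. ]] [510.7  36.7 100. ] [140.80328353 196.64999605 142.36550298]
yaw x axis 18.408894920478975 18.87028306045509 y-90 17.361551371059534 18.726585133087198
row top [[631.8 284.  150. ]
 [433.5 283.3 150. ]
 [633.5 481.1 150. ]
 [434.8 483.6 150. ]] 198.2484108729804
0.1960885917420771 [532.63572537 283.6135125  150.        ]
row bot [[629.7 282.4   0. ]
 [435.5 285.3   0. ]] -0.8389845544063937 [532.5715744  283.82818172   0.        ]
knobtop [[540.36313942 222.12484652  94.        ]] foot [[538.29996457 220.37330458   8.        ]]
ink cap [[683.51276307 195.75272033 100.        ]] stapler [[355.5 351.3  40. ]
 [382.9 338.   40. ]
 [373.1 197.4  40. ]
 [336.8 201.2  40. ]]
ink base [[679.27997732 197.1692731    0.        ]] yellow [[326.73526736 111.57783351   0.        ]] turq [[694.62111707 113.7914717    0.        ]
 [700.74577907  28.2171617    0.        ]]
```

```bash
python3 -m jog '[[[0,0,0,0,7,0,0.094],[0,0,0,0,7,0,0.094],[0,0,0,0,7,0,0.094],[0,0,0,0,7,0,0.094],[0,0,0,0,7,0,0.094]]]' 10
python3 -m jog '[[[0,0,0,0,7,0,0.07],[0,0,0,0,7,0,0.07],[0,0,0,0,7,0,0.07],[0,0,0,0,7,0,0.07],[0,0,0,0,6.6,0,0.07]]]'
python3 -c "
from h import *
tool()"
```

```text
time_s: 0.52
position: [190.9, 515.5, 223.8]
orientation: [0.676, 0.208, -0.209, -0.675]
ft_force: [0.9, -0.1, 0.4]
width: 1.001
time_s: 0.93
position: [190.9, 515.5, 223.8]
orientation: [0.708, -0.002, 0.001, -0.707]
ft_force: [-0.3, 0.3, -1.0]
width: 0.746
t 0.93 pos [190.9 515.5 223.8] w 70.1 F [-0.3  0.3 -1. ]
q [1.113 0.088 1.372 0.    1.684 1.118]
[[ 1.    -0.001  0.005]
 [-0.005 -0.001  1.   ]
 [-0.001 -1.    -0.001]]
```

```bash
for i in 1; do python3 -m jog '[[[0.028,0,-0.023,0,0,0,0.07],[0.028,0,-0.023,0,0,0,0.07],[0.028,0,-0.023,0,0,0,0.07],[0.028,0,-0.023,0,0,0,0.07],[0.028,0,-0.023,0,0,0,0.07]]]'
python3 -m jog '[[[0.028,0,-0.024,0,0,0,0.07],[0.028,0,-0.024,0,0,0,0.07],[0.028,0,-0.024,0,0,0,0.07],[0.028,0,-0.024,0,0,0,0.07],[0.028,0,-0.024,0,0,0,0.07]]]'
python3 -m jog '[[[0.028,0,-0.024,0,0,0,0.07],[0.028,0,-0.024,0,0,0,0.07],[0.012,0,-0.012,0,0,0,0.07],[0,0,0,0,0,0,0.07],[0,0,0,0,0,0,0.07]]]'; done
python3 -c "
from h import *
tool()
for n in ('top','side'): cv2.imwrite(f'pics/{n}1.png',camera(n))"
```

```text
time_s: 1.35
position: [332.0, 399.6, 223.9]
orientation: [0.707, 0.0, -0.001, -0.707]
ft_force: [0.7, 0.4, -0.3]
width: 0.749
time_s: 1.77
position: [472.2, 279.6, 224.0]
orientation: [0.707, 0.0, -0.001, -0.707]
ft_force: [1.4, 0.7, -0.4]
width: 0.74
time_s: 2.18
position: [539.5, 220.6, 223.5]
orientation: [-0.707, 0.001, 0.001, 0.707]
ft_force: [-0.7, 0.7, 0.3]
width: 0.747
t 2.18 pos [539.5 220.6 223.5] w 70.3 F [-0.7  0.7  0.3]
q [2.900e-01 1.620e-01 1.289e+00 1.000e-03 1.692e+00 2.910e-01]
[[ 1.    -0.002  0.001]
 [-0.001  0.     1.   ]
 [-0.002 -1.     0.   ]]
```

View pics/top1.png

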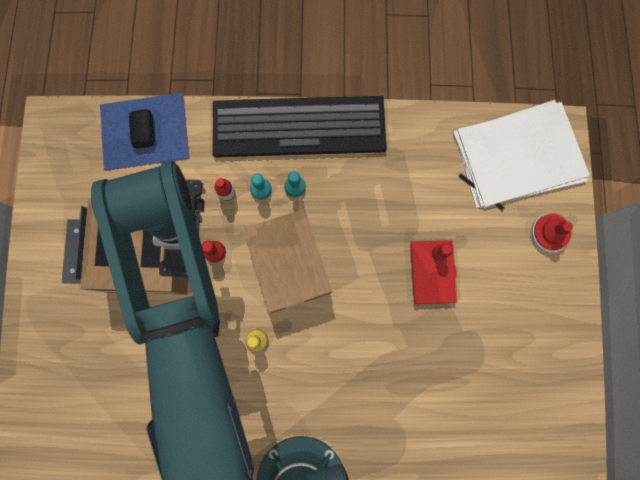

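View pics/side1.png

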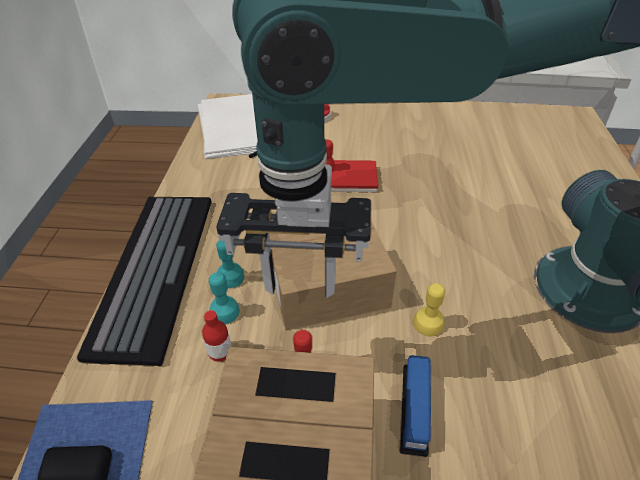

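```bash
python3 -c "
from h import *
print(proj('side',[539.5,221,94]),proj('side',[539.5,221,80]),proj('top',[539.5,221,94]),proj('top',[539.5,221,0]))
im=cv2.imread('pics/side1.png');cv2.imwrite('pics/c1.png',cv2.resize(im[320:370,270:340],None,fx=8,fy=8))
im=cv2.imread('pics/top1.png');cv2.imwrite('pics/c2.png',cv2.resize(im[230:280,190:240],None,fx=8,fy=8))
"
```

```text
[[301.41654759 338.16206967]] [[301.73793803 343.42115416]] [[207.42778392 245.88263165]] [[214.95449497 251.25376167]]
```

View pics/c1.png

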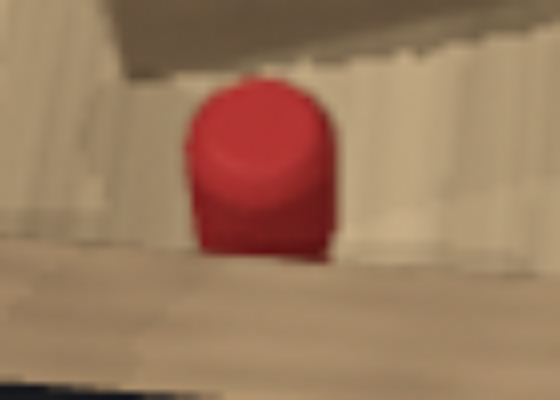

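View pics/c2.png

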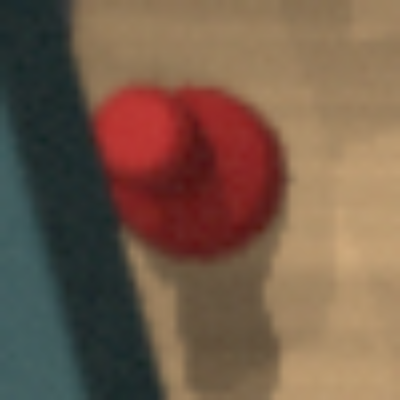

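```bash
python3 -m jog '[[[-0.001,0.035,0,0,0,0,0.07],[0,0.035,0,0,0,0,0.07],[0,0.035,0,0,0,0,0.07],[0,0.025,0,0,0,0,0.07],[0,0.011,0,0,0,0,0.07]]]' 15
python3 -m jog '[[[0,0,0,0,0,0,0.02],[0,0,0,0,0,0,0.02],[0,0,0,0,0,0,0.02],[0,0,0,0,0,0,0.02],[0,0,0,0,0,0,0.02]]]' 15
python3 -m jog '[[[0,0,0,0,0,0,0.02],[0,0,0,0,0,0,0.02],[0,-0.005,0,0,0,0,0.02],[0,-0.01,0,0,0,0,0.02],[0,-0.02,0,0,0,0,0.02]]]' 15
python3 -c "
from h import *
tool()
for n in ('side',): cv2.imwrite(f'pics/{n}2.png',camera(n))"
```

```text
time_s: 2.7
position: [534.5, 221.9, 78.9]
orientation: [0.708, -0.001, -0.004, -0.706]
ft_force: [0.3, -0.1, -0.1]
width: 0.744
time_s: 3.12
position: [539.7, 221.7, 85.9]
orientation: [-0.707, -0.002, -0.001, 0.708]
ft_force: [-0.3, 0.1, 0.2]
width: 0.427
time_s: 3.53
position: [536.7, 220.6, 116.6]
orientation: [0.708, -0.002, -0.002, -0.707]
ft_force: [-0.4, 0.7, -1.4]
width: 0.307
t 3.53 pos [536.7 220.6 116.6] w 28.9 F [-0.4  0.7 -1.4]
q [0.292 0.203 1.456 0.    1.489 0.291]
[[ 1.    -0.006 -0.001]
 [ 0.001 -0.002  1.   ]
 [-0.006 -1.    -0.002]]
```

View pics/side2.png

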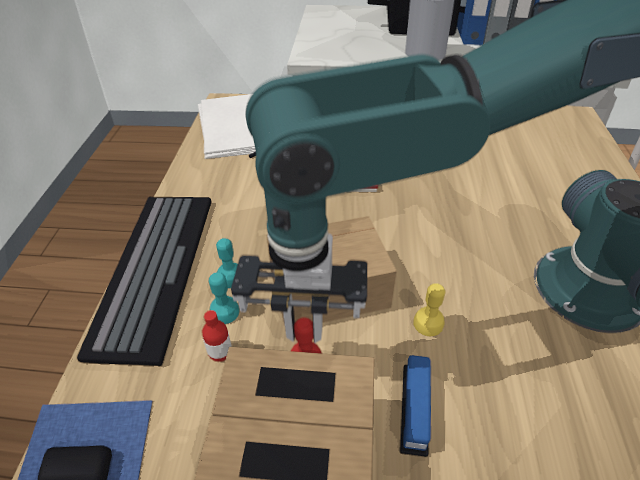

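```bash
python3 -m jog '[[[0,-0.023,0,0,0,0,0.02],[0,-0.023,0,0,0,0,0.02],[0,-0.023,0,0,0,0,0.02],[0,-0.023,0,0,0,0,0.02],[0,0,-0.01,0,0,0,0.02]]]' 20
python3 -m jog '[[[-0.005,0,-0.02,0,0,0,0.02],[-0.005,0,-0.03,0,0,0,0.02],[-0.005,0,-0.035,0,0,0,0.02],[-0.005,0,-0.035,0,0,0,0.02],[-0.005,0,-0.035,0,0,0,0.02]]]'
python3 -m jog '[[[-0.005,0,-0.035,0,0,0,0.02],[-0.005,0,-0.035,0,0,0,0.02],[-0.005,0,-0.035,0,0,0,0.02],[-0.005,0,-0.035,0,0,0,0.02],[-0.005,0,-0.035,0,0,0,0.02]]]'
python3 -m jog '[[[-0.005,0,-0.035,0,0,0,0.02],[-0.005,0,-0.035,0,0,0,0.02],[-0.005,0,-0.035,0,0,0,0.02],[-0.005,0,-0.034,0,0,0,0.02],[-0.005,0,-0.02,0,0,0,0.02]]]'
python3 -m jog '[[[-0.005,0,-0.03,0,0,0,0.02],[0,0,-0.005,0,0,0,0.02],[0,0,0,0,0,0,0.02],[0,0,0,0,0,0,0.02],[0,0,0,0,0,0,0.02]]]'
python3 -c "
from h import *
tool()
for n in ('side','top'): cv2.imwrite(f'pics/{n}3.png',camera(n))"
```

```text
time_s: 4.0
position: [540.8, 212.9, 216.9]
orientation: [-0.706, -0.005, -0.003, 0.709]
ft_force: [-0.1, 1.0, 0.7]
width: 0.309
time_s: 4.42
position: [512.6, 54.2, 209.1]
orientation: [0.707, 0.0, -0.001, -0.707]
ft_force: [1.0, 0.4, -0.4]
width: 0.306
time_s: 4.83
position: [487.5, -121.0, 209.2]
orientation: [-0.707, 0.0, 0.001, 0.707]
ft_force: [0.6, -0.7, -0.6]
width: 0.309
time_s: 5.25
position: [462.3, -281.4, 208.8]
orientation: [0.707, -0.001, -0.0, -0.707]
ft_force: [-0.3, 0.4, -0.9]
width: 0.306
time_s: 5.67
position: [459.0, -311.9, 209.9]
orientation: [-0.707, -0.001, 0.001, 0.708]
ft_force: [0.1, 0.0, -0.7]
width: 0.312
t 5.67 pos [ 459.  -311.9  209.9] w 29.3 F [ 0.1  0.  -0.7]
q [-6.990e-01  1.020e-01  1.383e+00  1.000e-03  1.657e+00 -7.010e-01]
[[ 1.    -0.    -0.002]
 [ 0.002  0.001  1.   ]
 [-0.    -1.     0.001]]
```

View pics/side3.png

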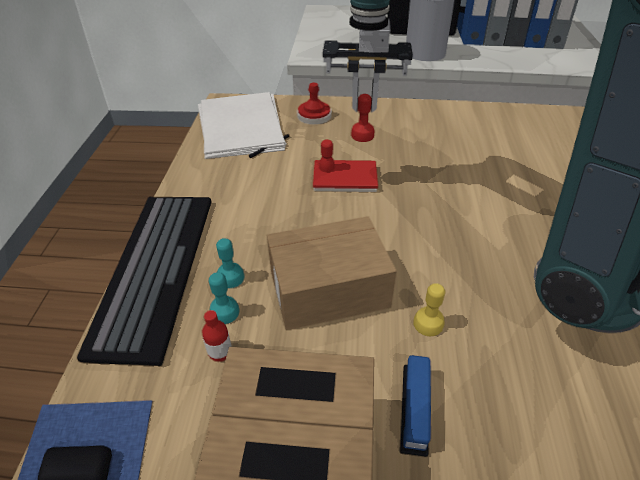

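View pics/top3.png

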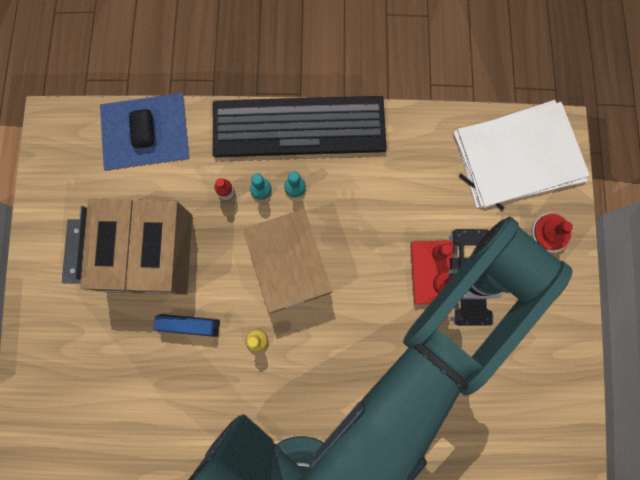

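```bash
python3 -c "
from h import *
for z in (110,127,140): print(z,proj('side',[[459,-312-0,z],[459,-285,z]]))
im=cv2.imread('pics/side3.png');cv2.imwrite('pics/c3.png',cv2.resize(im[85:195,300:420],None,fx=5,fy=5))
"
python3 -m jog '[[[0,0.03,0,0,0,0,0.02],[0,0.03,0,0,0,0,0.02],[0,0.025,0,0,0,0,0.02],[0,0.01,0,0,0,0,0.02],[0,0,0,0,0,0,0.02]]]'
python3 -m jog '[[[0,0.003,0,0,0,0,0.02],[0,0.003,0,0,0,0,0.02],[0,0,0,0,0,0,0.02],[0,0,0,0,0,0,0.02],[0,0,0,0,0,0,0.02]]]'
```

```text
110 [[361.43026559 141.96910057]
 [361.21647845 148.44332368]]
127 [[361.78347943 135.54559934]
 [361.57522133 141.96529168]]
140 [[362.0576213  130.54698459]
 [361.85376642 136.92221742]]
time_s: 6.18
position: [457.8, -310.7, 112.2]
orientation: [-0.706, 0.001, 0.003, 0.709]
ft_force: [-1.3, -0.5, -0.7]
width: 0.308
time_s: 6.6
position: [459.7, -313.4, 110.7]
orientation: [0.708, 0.001, 0.0, -0.707]
ft_force: [0.3, -0.2, -0.2]
width: 0.309
```

View pics/c3.png

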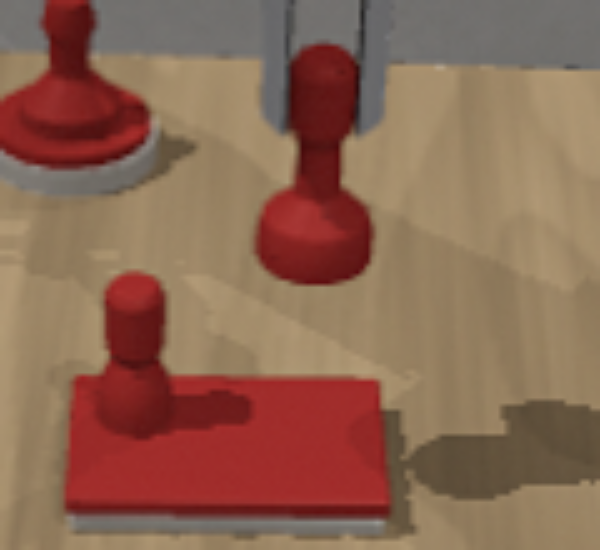

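```bash
python3 -m jog '[[[0,0.001,0,0,0,0,0.02],[0,0.001,0,0,0,0,0.02],[0,0,0,0,0,0,0.02],[0,0,0,0,0,0,0.02],[0,0,0,0,0,0,0.02]]]'
python3 -m jog '[[[0,0.001,0,0,0,0,0.02],[0,0.0005,0,0,0,0,0.02],[0,0,0,0,0,0,0.02],[0,0,0,0,0,0,0.02],[0,0,0,0,0,0,0.02]]]'
python3 -m jog '[[[0,0.001,0,0,0,0,0.02],[0,0,0,0,0,0,0.02],[0,0,0,0,0,0,0.02],[0,0,0,0,0,0,0.02],[0,0,0,0,0,0,0.02]]]'
```

```text
time_s: 7.02
position: [459.1, -312.9, 107.4]
orientation: [-0.707, -0.0, 0.0, 0.707]
ft_force: [-0.9, 0.0, -0.9]
width: 0.312
time_s: 7.43
position: [459.3, -313.2, 106.6]
orientation: [0.707, 0.001, -0.0, -0.707]
ft_force: [-0.2, 0.6, 3.9]
width: 0.308
time_s: 7.85
position: [459.5, -313.2, 106.5]
orientation: [0.708, 0.001, -0.0, -0.707]
ft_force: [-2.2, 0.1, 7.4]
width: 0.307
```

Contact with the lid (rising z force). Release and go up.

```bash
python3 -m jog '[[[0,-0.001,0,0,0,0,0.045],[0,0,0,0,0,0,0.045],[0,0,0,0,0,0,0.045],[0,0,0,0,0,0,0.05],[0,0,0,0,0,0,0.05]]]'
python3 -m jog '[[[0,-0.005,0,0,0,0,0.05],[0,-0.01,0,0,0,0,0.05],[0,-0.02,0,0,0,0,0.05],[0,-0.03,0,0,0,0,0.05],[0,-0.035,0,0,0,0,0.05]]]'
python3 -c "
from h import *
tool()
for n in ('side','top'): cv2.imwrite(f'pics/{n}4.png',camera(n))
im=cv2.imread('pics/side4.png');a=cv2.resize(im[85:205,300:420],None,fx=4,fy=4)
im=cv2.imread('pics/top4.png');b=cv2.resize(im[190:350,220:320],None,fx=3,fy=3)
cv2.imwrite('pics/c4.png',np.hstack([a,b]))"
```

```text
time_s: 8.27
position: [458.9, -312.7, 105.3]
orientation: [-0.707, -0.0, 0.001, 0.707]
ft_force: [-1.2, 0.3, -0.7]
width: 0.525
time_s: 8.68
position: [458.3, -312.2, 205.9]
orientation: [-0.706, 0.001, 0.001, 0.708]
ft_force: [0.7, -0.7, -1.0]
width: 0.534
t 8.68 pos [ 458.3 -312.2  205.9] w 50.2 F [ 0.7 -0.7 -1. ]
q [-0.7    0.104  1.389  0.     1.652 -0.702]
[[ 1.    -0.003 -0.001]
 [ 0.001  0.002  1.   ]
 [-0.003 -1.     0.003]]
```

View pics/c4.png

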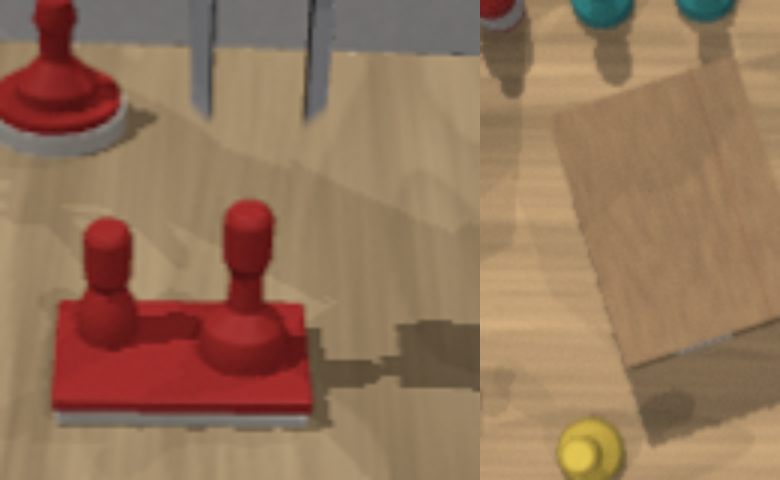

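```bash
python3 -c "
from h import *
im=cv2.imread('pics/side4.png');a=cv2.resize(im[205:335,250:410],None,fx=5,fy=5,interpolation=2);cv2.imwrite('pics/c5.png',a[:600])
im=cv2.imread('pics/top4.png');b=cv2.resize(im[195:335,235:360],None,fx=4.2,fy=4.2,interpolation=2);cv2.imwrite('pics/c6.png',b)
"
```

```text
(no output)
```

View pics/c5.png

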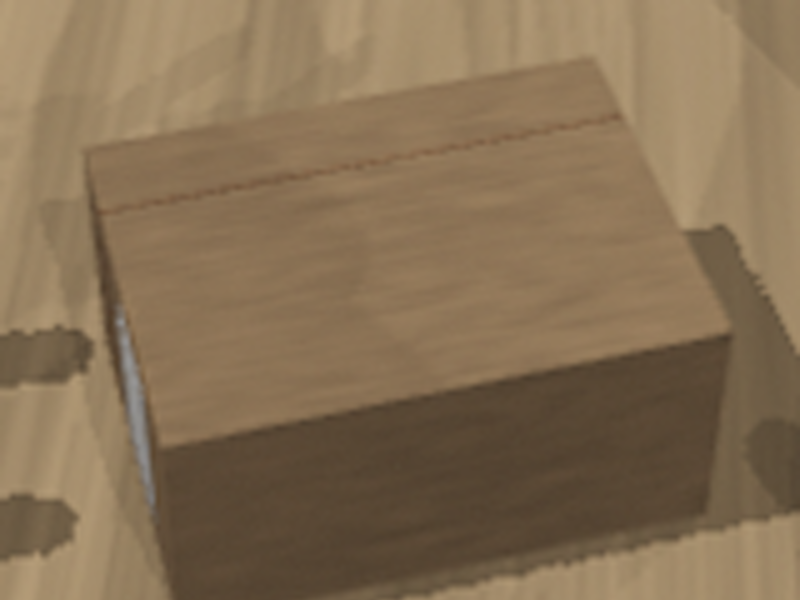

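View pics/c6.png

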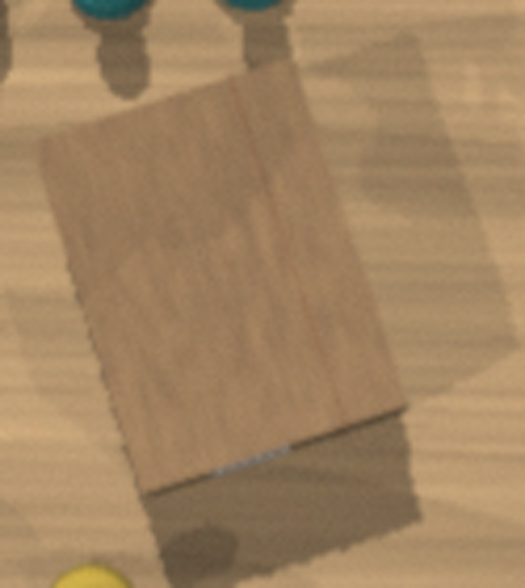

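Run:
```python
from h import *
a=(np.array([[40,145],[296,58],[407,408],[145,495]])+.5)/4.2-.5+[235,195]
b=(np.array([[160,447],[85,150],[592,57],[730,333]])+.5)/5-.5+[250,205]
for n,p in(("top",a),("side",b)):
    P=onz(n,p,100); print(n,P.round(1),P.mean(0).round(1)); 
    L=np.roll(P,-1,0)-P; print(np.linalg.norm(L,axis=1).round(1), np.degrees(np.arctan2(L[:,1],L[:,0])).round(1))
```

```text
top [[ 5.785e+02  1.377e+02  1.000e+02]
 [ 6.290e+02 -3.000e-01  1.000e+02]
 [ 4.394e+02 -6.290e+01  1.000e+02]
 [ 3.912e+02  7.560e+01  1.000e+02]] [509.6  37.5 100. ]
[146.9 199.7 146.6 197.3] [ -69.9 -161.7  109.2   18.3]
side [[580.7 141.1 100. ]
 [628.2   1.1 100. ]
 [441.4 -65.  100. ]
 [392.8  76.4 100. ]] [510.8  38.4 100. ]
[147.8 198.2 149.5 198.8] [ -71.2 -160.5  109.    19. ]
```

```bash
python3 -m jog '[[[-0.009,0,0.036,0,0,0,0],[-0.009,0,0.036,0,0,0,0],[-0.009,0,0.036,0,0,0,0],[-0.009,0,0.036,0,0,0,0],[-0.009,0,0.036,0,0,0,0]]]' 40
python3 -m jog '[[[-0.01,0,0.036,0,0,0,0],[-0.01,0,0.036,0,0,0,0],[-0.01,0,0.036,0,0,0,0],[-0.01,0,0.036,0,0,0,0],[-0.01,0,0.035,0,0,0,0]]]'
python3 -m jog '[[[0,0.035,0,0,0,0,0],[0,0.035,0,0,0,0,0],[0,0.035,0,0,0,0,0],[0,0.035,0,0,0,0,0],[0,0.02,0,0,0,0,0]]]'
python3 -m jog '[[[0.01,0,0.002,0,0,0,0],[0,0,0,0,0,0,0],[0,0,0,0,0,0,0],[0,0,0,0,0,0,0],[0,0,0,0,0,0,0]]]'
python3 -c "
from h import *
tool()
cv2.imwrite('pics/side5.png',camera('side'))
cv2.imwrite('pics/top5.png',camera('top'))"
```

```text
time_s: 9.2
position: [413.1, -131.5, 206.1]
orientation: [-0.707, -0.0, -0.0, 0.707]
ft_force: [1.0, -0.0, -0.9]
width: 0.214
time_s: 9.62
position: [362.8, 47.5, 206.4]
orientation: [-0.707, -0.001, -0.0, 0.707]
ft_force: [0.8, -0.2, 0.2]
width: 0.011
time_s: 10.03
position: [361.1, 46.3, 42.5]
orientation: [-0.707, 0.001, 0.002, 0.707]
ft_force: [0.5, -0.2, -0.5]
width: 0.008
time_s: 10.45
position: [374.3, 47.9, 47.1]
orientation: [0.707, 0.001, 0.0, -0.707]
ft_force: [0.2, 0.4, -0.4]
width: 0.005
t 10.45 pos [374.3  47.9  47.1] w 0.5 F [ 0.2  0.4 -0.4]
q [-0.023 -0.203  2.007  0.     1.335 -0.024]
[[ 1.     0.002 -0.001]
 [ 0.001 -0.     1.   ]
 [ 0.002 -1.    -0.   ]]
```

View pics/side5.png

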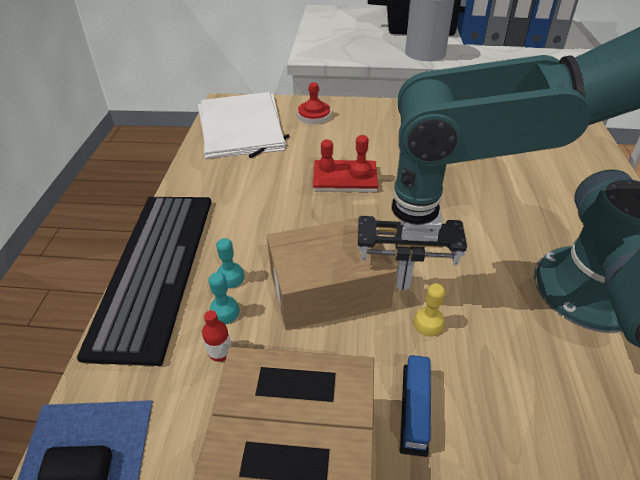

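```bash
python3 -m jog '[[[0.005,0,0.0015,0,0,0,0],[0.005,0,0.0015,0,0,0,0],[0.005,0,0.0015,0,0,0,0],[0.005,0,0.0015,0,0,0,0],[0.005,0,0.0015,0,0,0,0]]]'
python3 -m jog '[[[0.005,0,0.0015,0,0,0,0],[0.005,0,0.0015,0,0,0,0],[0.005,0,0.0015,0,0,0,0],[0.005,0,0.0015,0,0,0,0],[0,0,0,0,0,0,0]]]'
python3 -c "
from h import *
tool()
cv2.imwrite('pics/side6.png',camera('side'))
im=camera('top')
cv2.imwrite('pics/c7.png',cv2.resize(im[150:350,200:360],None,fx=3,fy=3,interpolation=2))"
```

```text
time_s: 10.97
position: [398.5, 55.8, 45.8]
orientation: [-0.707, 0.0, 0.001, 0.707]
ft_force: [-4.2, -0.3, 2.8]
width: 0.003
time_s: 11.38
position: [420.1, 61.8, 45.9]
orientation: [-0.707, -0.001, -0.0, 0.707]
ft_force: [-0.2, 0.1, -0.2]
width: -0.0
t 11.38 pos [420.1  61.8  45.9] w -0.0 F [-0.2  0.1 -0.2]
q [ 0.012 -0.086  1.909  0.     1.316  0.011]
[[ 1.     0.002 -0.001]
 [ 0.001  0.     1.   ]
 [ 0.002 -1.     0.   ]]
```

View pics/side6.png

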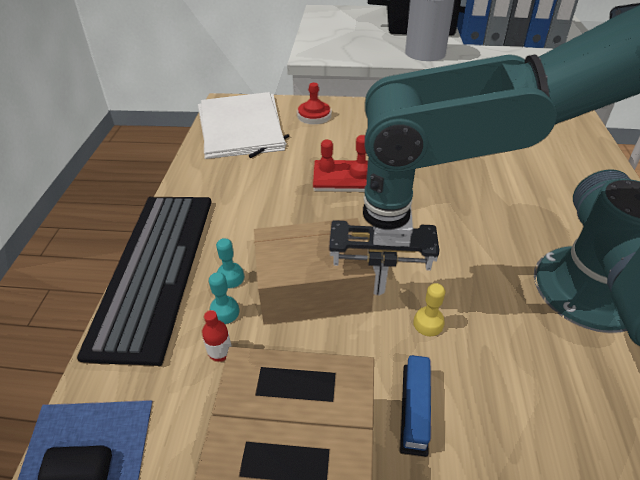

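View pics/c7.png

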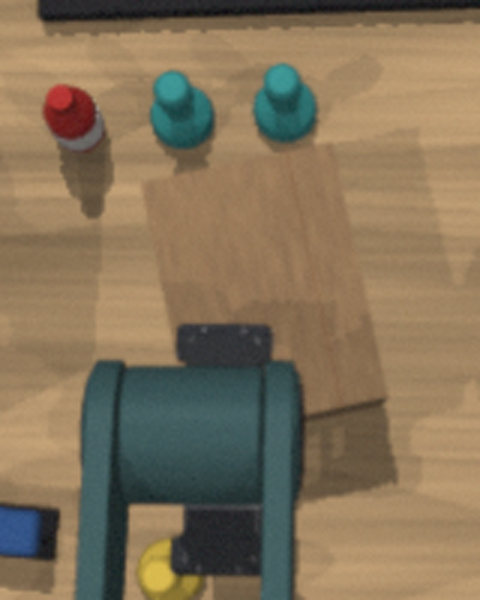

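Run:
```python
from h import *
a=(np.array([[145,182],[333,145],[385,400]])+.5)/3-.5+[200,150]
P=onz("top",a,100);L=np.diff(P,axis=0);print(P.round(1),np.linalg.norm(L,axis=1),np.degrees(np.arctan2(L[:,1],L[:,0])), (P[0]+P[2])/2)
im=cv2.imread('pics/side6.png');a=cv2.resize(im[205:335,235:395],None,fx=5,fy=5,interpolation=2);cv2.imwrite('pics/c8.png',a[:600])
```

```text
[[622.4 130.4 100. ]
 [653.8 -12.7 100. ]
 [458.9 -54.7 100. ]] [146.51535659 199.35582311] [ -77.63237985 -167.82234628] [540.6696033   37.83780002 100.        ]
```

View pics/c8.png

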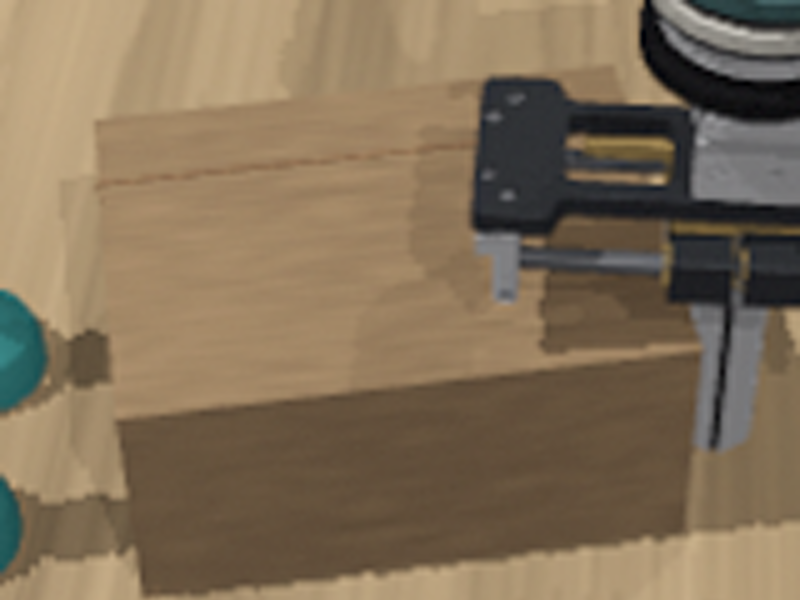

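```bash
python3 -m jog '[[[-0.01,0,0,0,0,0,0],[-0.005,-0.035,0,0,0,0,0],[0,-0.035,0,0,0,0,0],[0.01,-0.035,-0.015,0,0,0,0.05],[0.023,-0.01,-0.03,0,0,0,0.094]]]' 
python3 -m jog '[[[0.024,0,-0.028,0,0,0,0.094],[0.024,0,-0.028,0,0,0,0.094],[0.024,0,-0.028,0,0,0,0.094],[0.024,0,-0.028,0,0,0,0.094],[0.004,0.01,-0.002,0,0,0,0.094]]]'
python3 -m jog '[[[0,0.035,0,0,0,0,0.094],[0,0.035,0,0,0,0,0.094],[0,0.030,0,0,0,0,0.094],[0,0,0,0,0,0,0.094],[0,0,0,0,0,0,0.094]]]'
python3 -c "
from h import *
tool()"
```

```text
time_s: 11.9
position: [438.0, 18.0, 167.4]
orientation: [-0.707, -0.006, -0.002, 0.707]
ft_force: [1.0, 0.7, 0.6]
width: 0.115
time_s: 12.32
position: [540.2, -102.3, 152.5]
orientation: [0.708, 0.001, 0.003, -0.706]
ft_force: [-0.3, 0.7, -0.4]
width: 0.462
time_s: 12.73
position: [534.8, -96.5, 49.4]
orientation: [-0.707, 0.001, 0.002, 0.708]
ft_force: [0.8, -0.3, 0.3]
width: 0.818
t 12.73 pos [534.8 -96.5  49.4] w 76.8 F [ 0.8 -0.3  0.3]
q [-0.283  0.177  1.627  0.     1.342 -0.284]
[[ 1.    -0.004 -0.001]
 [ 0.001  0.001  1.   ]
 [-0.004 -1.     0.001]]
```

```bash
python3 -m jog '[[[0,0.002,0.005,0,0,0,0.094],[0,0,0.007,0,0,0,0.094],[0,0,0.008,0,0,0,0.094],[0,0,0.008,0,0,0,0.094],[0,0,0.008,0,0,0,0.094]]]' 
python3 -m jog '[[[0,0,0.008,0,0,0,0.094],[0,0,0.008,0,0,0,0.094],[0,0,0.008,0,0,0,0.094],[0,0,0.008,0,0,0,0.094],[0,0,0.008,0,0,0,0.094]]]'
python3 -m jog '[[[0,0,0.006,0,0,0,0.094],[0,0,0.006,0,0,0,0.094],[0,0,0.006,0,0,0,0.094],[0,0,0.006,0,0,0,0.094],[0,0,0,0,0,0,0.094]]]'
python3 -c "
from h import *
tool()
cv2.imwrite('pics/side7.png',camera('side'))
im=camera('top')
cv2.imwrite('pics/c9.png',cv2.resize(im[150:350,160:380],None,fx=3,fy=3,interpolation=2))"
```

```text
time_s: 13.15
position: [537.4, -60.8, 50.5]
orientation: [0.708, 0.002, -0.0, -0.707]
ft_force: [-1.1, -3.4, 1.3]
width: 1.001
time_s: 13.57
position: [536.5, -20.6, 48.9]
orientation: [0.707, 0.0, -0.001, -0.707]
ft_force: [-1.7, -2.9, 1.3]
width: 0.998
time_s: 13.98
position: [537.0, 4.3, 48.9]
orientation: [-0.706, -0.001, 0.0, 0.708]
ft_force: [0.2, -0.4, 0.4]
width: 1.004
t 13.98 pos [537.    4.3  48.9] w 94.3 F [ 0.2 -0.4  0.4]
q [-0.099  0.16   1.648  0.002  1.333 -0.101]
[[ 1.     0.001 -0.002]
 [ 0.002  0.002  1.   ]
 [ 0.001 -1.     0.002]]
```

View pics/side7.png

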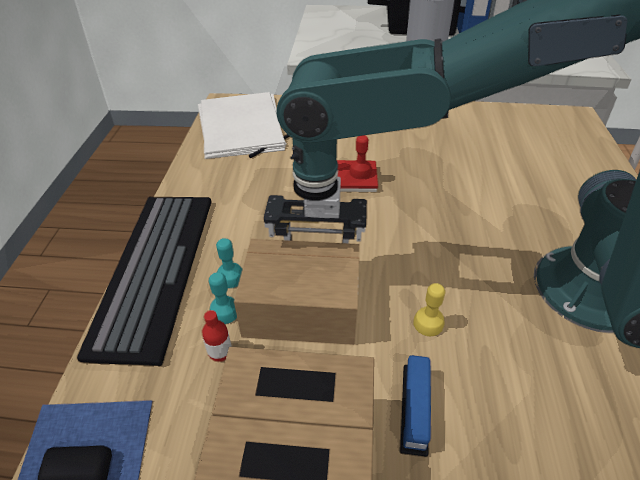

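View pics/c9.png

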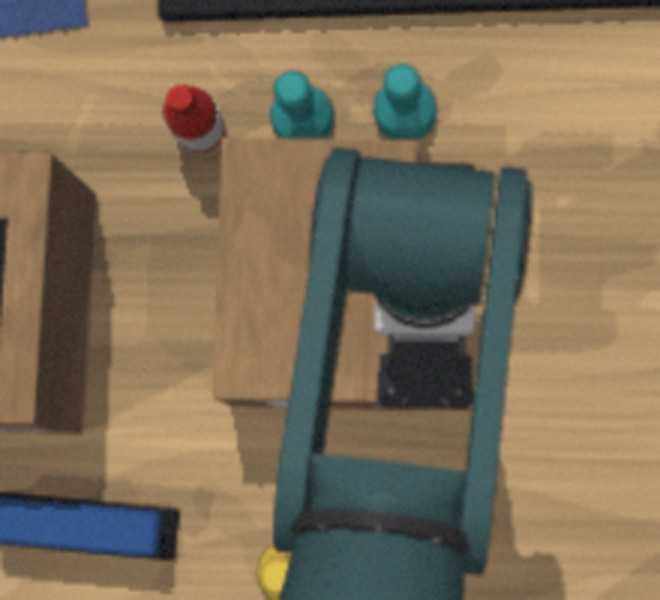

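Run:
```python
from h import *
a=(np.array([[223,141],[214,398]])+.5)/3-.5+[160,150]
P=onz("top",a,100);print(P.round(1),P.mean(0))
print(np.degrees(np.arctan2(*(P[0]-P[1])[[1,0]])))
im=cv2.imread('pics/side7.png');a=cv2.resize(im[225:355,205:365],None,fx=5,fy=5,interpolation=2);cv2.imwrite('pics/c10.png',a[:600])
```

```text
[[654.  163.9 100. ]
 [457.  163.  100. ]] [555.49379714 163.42654333 100.        ]
0.24778138741824673
```

View pics/c10.png

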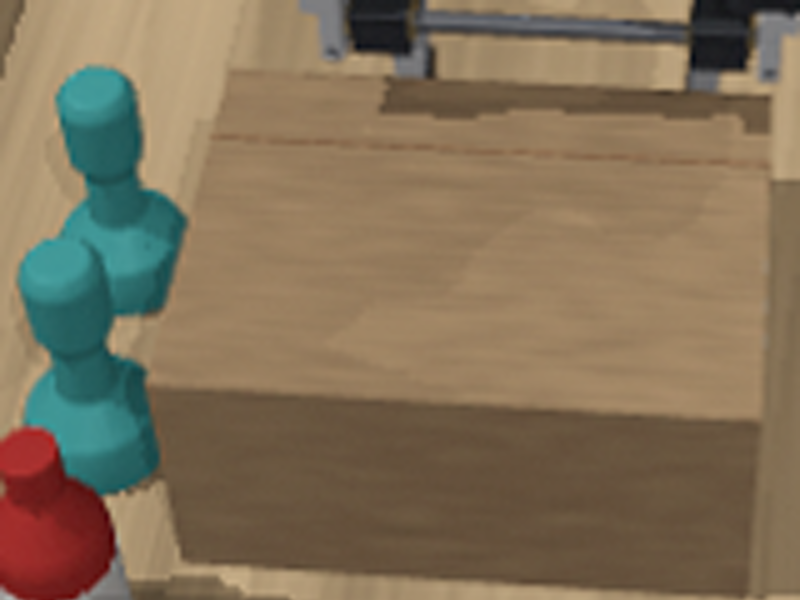

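Run:
```python
from h import *
g=lambda a:(np.array(a)+.5)/5-.5+[205,225]
P=onz("side",g([[150,387],[762,420],[230,70],[772,96]]),100);print(P.round(1))
print(onz("side",g([[185,560],[748,593]]),0))
print("turq far: foot edges",onz("side",g([[65,230],[185,222],[130,313]]),[8]))
print("turq near",onz("side",g([[25,415],[152,385],[158,440],[100,493]]),[8]))
t=lambda a:(np.array(a)+.5)/3-.5+[160,150]
print("top", onz("top",t([[272,112],[333,112],[303,88],[302,138],[376,105],[437,105],[405,80],[405,137]]),8).round(1))
```

```text
[[654.6 163.7 100. ]
 [456.6 162.2 100. ]
 [656.   14.  100. ]
 [456.9  13.4 100. ]]
[[655.90478629 160.9500942    0.        ]
 [457.05834764 159.42539619   0.        ]]
turq far: foot edges [[732.4219306   14.73527411   8.        ]
 [685.46548404   6.82365179   8.        ]
 [697.26572622  55.50700228   8.        ]]
turq near [[725.726967   107.58797096   8.        ]
 [681.51046612  89.78174512   8.        ]
 [674.01865632 115.0549367    8.        ]
 [690.04503474 140.34287546   8.        ]]
top [[701.4 138.4   8. ]
 [702.2  87.7   8. ]
 [722.4 113.3   8. ]
 [679.6 112.7   8. ]
 [708.8  52.1   8. ]
 [709.7   1.4   8. ]
 [730.7  28.4   8. ]
 [681.9  27.4   8. ]]
```

```bash
python3 -m jog '[[[0,0,-0.01,0,0,0,0.094],[0,-0.035,-0.005,0,0,0,0.06],[0,-0.035,0,0,0,0,0.03],[0,-0.035,0,0,0,0,0],[0,-0.015,0,0,0,0,0]]]' 40
python3 -m jog '[[[0.027,0,0.017,0,0,0,0],[0.027,0,0.018,0,0,0,0],[0.027,0,0.018,0,0,0,0],[0.027,0,0.018,0,0,0,0],[0.027,0,0.017,0,0,0,0]]]'
python3 -m jog '[[[0,0,0,0,0,0,0],[0,0,0,0,0,0,0],[0,0,0,0,0,0,0],[0,0,0,0,0,0,0],[0,0,0,0,0,0,0]]]'
python3 -c "
from h import *
tool()
tool()
im=camera('top')
cv2.imwrite('pics/c11.png',cv2.resize(im[100:300,160:380],None,fx=3,fy=3,interpolation=2))"
```

```text
time_s: 14.5
position: [539.1, -13.4, 174.6]
orientation: [0.707, 0.003, 0.003, -0.707]
ft_force: [0.7, 0.7, 0.7]
width: 0.753
time_s: 14.92
position: [673.0, 76.0, 168.9]
orientation: [-0.707, -0.0, -0.0, 0.707]
ft_force: [0.5, -1.3, -0.4]
width: 0.398
time_s: 15.33
position: [671.0, 74.8, 170.0]
orientation: [-0.707, -0.0, -0.0, 0.707]
ft_force: [0.2, 0.0, 0.7]
width: 0.046
t 15.33 pos [671.   74.8 170. ] w 4.3 F [0.2 0.  0.7]
q [ 0.027  0.381  1.124 -0.     1.635  0.027]
[[ 1.     0.001 -0.   ]
 [ 0.     0.     1.   ]
 [ 0.001 -1.     0.   ]]
t 15.33 pos [671.   74.8 170. ] w 4.3 F [0.2 0.  0.7]
q [ 0.027  0.381  1.124 -0.     1.635  0.027]
[[ 1.     0.001 -0.   ]
 [ 0.     0.     1.   ]
 [ 0.001 -1.     0.   ]]
```

View pics/c11.png

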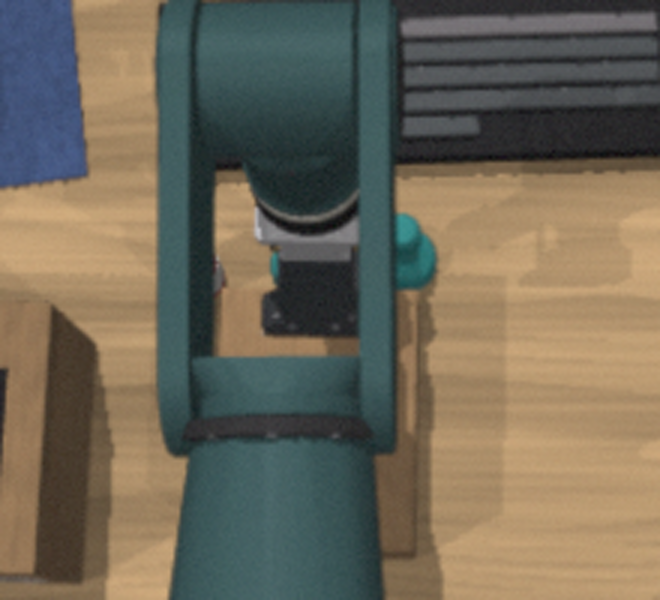

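```bash
python3 -m jog '[[[0.001,0.02,0.002,0,0,0,0],[0,0.03,0,0,0,0,0],[0,0.03,0,0,0,0,0],[0,0.03,0,0,0,0,0],[0,0.013,0,0,0,0,0]]]' 40
python3 -m jog '[[[0,0,0,0,0,0,0],[0,0,0,0,0,0,0],[-0.002,0,0,0,0,0,0],[-0.002,0,0,0,0,0,0],[-0.002,0,0,0,0,0,0]]]'
python3 -c "
from h import *
tool()
im=camera('side')
cv2.imwrite('pics/c12.png',cv2.resize(im[200:360,180:380],None,fx=3.5,fy=3.5,interpolation=2))"
```

```text
time_s: 15.8
position: [670.2, 77.2, 42.0]
orientation: [0.707, -0.002, -0.002, -0.707]
ft_force: [0.2, 0.0, 0.1]
width: 0.009
time_s: 16.22
position: [668.8, 77.8, 49.0]
orientation: [-0.707, -0.003, -0.002, 0.707]
ft_force: [3.3, 0.1, 1.5]
width: 0.004
t 16.22 pos [668.8  77.8  49. ] w 0.3 F [3.3 0.1 1.5]
q [ 0.032  0.439  1.29  -0.     1.406  0.031]
[[ 1.     0.007 -0.001]
 [ 0.001  0.     1.   ]
 [ 0.007 -1.     0.   ]]
```

View pics/c12.png

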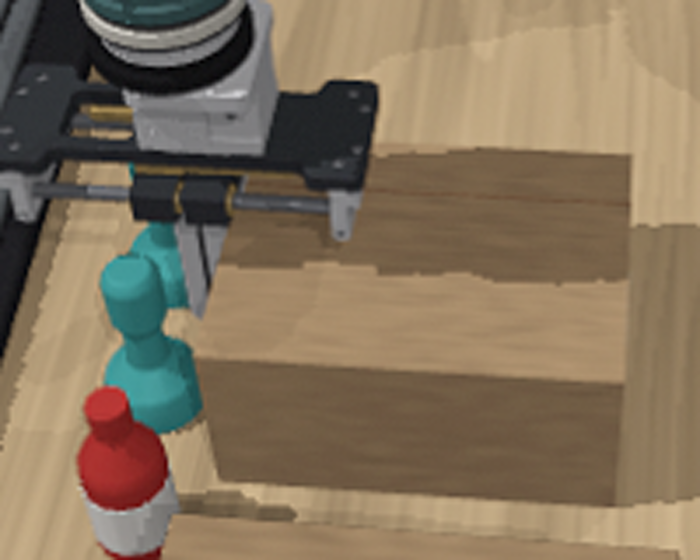

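```bash
python3 -m jog '[[[-0.004,0,0,0,0,0,0],[-0.005,0,0,0,0,0,0],[-0.005,0,0,0,0,0,0],[-0.004,0,0,0,0,0,0],[0,0,0,0,0,0,0]]]' 40
python3 -c "
from h import *
tool()
im=camera('side')
cv2.imwrite('pics/c13.png',cv2.resize(im[200:360,180:380],None,fx=3.5,fy=3.5,interpolation=2))"
```

```text
time_s: 16.68
position: [647.5, 77.9, 46.1]
orientation: [-0.707, -0.0, 0.001, 0.707]
ft_force: [2.2, -0.5, 1.5]
width: 0.005
t 16.68 pos [647.5  77.9  46.1] w 0.5 F [ 2.2 -0.5  1.5]
q [0.033 0.403 1.346 0.    1.393 0.031]
[[ 1.    -0.001 -0.001]
 [ 0.001  0.     1.   ]
 [-0.001 -1.     0.   ]]
```

View pics/c13.png

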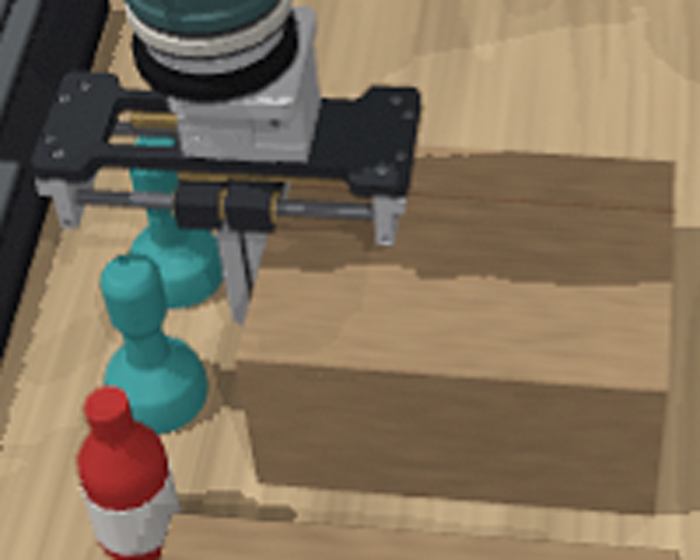

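Run:
```python
from h import *
g=lambda a:(np.array(a)+.5)/3.5-.5+[180,200]
P=onz("side",g([[239,362],[667,390]]),100);print(P.round(1),P.mean(0))
print(onz("side",g([[262,484],[655,513]]),0).round(1))
```

```text
[[632.5 164.2 100. ]
 [435.5 165.7 100. ]] [534.00867629 164.93953255 100.        ]
[[632.6 161.9   0. ]
 [435.1 164.1   0. ]]
```

```bash
python3 -m jog '[[[0.004,0,0,0,0,0,0],[0,-0.035,0,0,0,0,0],[0,-0.035,0,0,0,0,0],[0,-0.035,0,0,0,0,0.05],[-0.02,-0.02,-0.015,0,0,0,0.094]]]' 40
python3 -m jog '[[[-0.022,0,-0.02,0,0,0,0.094],[-0.022,0,-0.02,0,0,0,0.094],[-0.022,0,-0.02,0,0,0,0.094],[-0.022,0,-0.018,0,0,0,0.094],[-0.008,0,-0.01,0,0,0,0.094]]]'
python3 -m jog '[[[0,0.02,0,0,0,0,0.094],[0,0.035,0,0,0,0,0.094],[0,0.035,0,0,0,0,0.094],[0,0.030,0,0,0,0,0.094],[0,0,0,0,0,0,0.094]]]'
python3 -c "
from h import *
tool()"
```

```text
time_s: 17.15
position: [634.5, 64.8, 173.3]
orientation: [-0.707, -0.002, 0.0, 0.708]
ft_force: [0.3, -0.7, 0.8]
width: 0.108
time_s: 17.57
position: [533.4, -26.4, 169.6]
orientation: [-0.707, 0.002, 0.002, 0.707]
ft_force: [0.3, -0.2, 0.2]
width: 0.468
time_s: 17.98
position: [530.9, -24.2, 42.8]
orientation: [-0.706, 0.005, 0.006, 0.708]
ft_force: [-2.2, -0.0, -0.2]
width: 0.821
t 17.98 pos [530.9 -24.2  42.8] w 77.2 F [-2.2 -0.  -0.2]
q [-0.152  0.167  1.654  0.     1.338 -0.154]
[[ 1.    -0.017 -0.001]
 [ 0.001  0.003  1.   ]
 [-0.017 -1.     0.003]]
```

```bash
python3 -m jog '[[[0.001,0.002,0.006,0,0,0,0.094],[0,0,0.008,0,0,0,0.094],[0,0,0.008,0,0,0,0.094],[0,0,0.008,0,0,0,0.094],[0,0,0.008,0,0,0,0.094]]]' 
python3 -m jog '[[[0,0,0.009,0,0,0,0.094],[0,0,0.009,0,0,0,0.094],[0,0,0.009,0,0,0,0.094],[0,0,0.009,0,0,0,0.094],[0,0,0.009,0,0,0,0.094]]]'
python3 -m jog '[[[0,0,0.009,0,0,0,0.094],[0,0,0.009,0,0,0,0.094],[0,0,0.009,0,0,0,0.094],[0,0,0.008,0,0,0,0.094],[0,0,0.006,0,0,0,0.094]]]'
python3 -c "
from h import *
tool()
im=camera('side')
cv2.imwrite('pics/c14.png',cv2.resize(im[230:390,180:380],None,fx=3.5,fy=3.5,interpolation=2))"
```

```text
time_s: 18.4
position: [539.7, 12.9, 51.5]
orientation: [0.708, 0.002, 0.001, -0.706]
ft_force: [-1.5, -3.3, 1.0]
width: 1.0
time_s: 18.82
position: [537.6, 58.4, 49.2]
orientation: [0.707, 0.001, -0.0, -0.707]
ft_force: [0.0, -3.8, 3.6]
width: 0.996
time_s: 19.23
position: [537.4, 99.7, 48.8]
orientation: [-0.707, -0.0, 0.001, 0.707]
ft_force: [0.0, -4.8, 2.6]
width: 1.0
t 19.23 pos [537.4  99.7  48.8] w 94.0 F [ 0.  -4.8  2.6]
q [0.08  0.181 1.623 0.    1.337 0.078]
[[ 1.    -0.001 -0.002]
 [ 0.002  0.     1.   ]
 [-0.001 -1.     0.   ]]
```

View pics/c14.png

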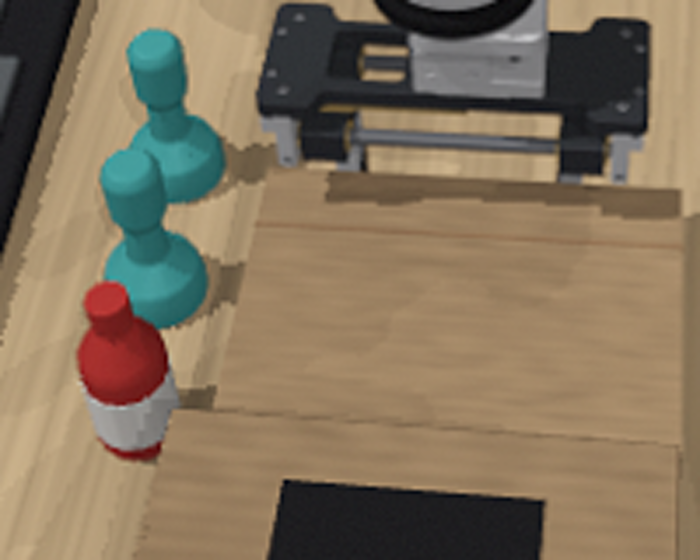

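```bash
python3 -m jog '[[[0,0,0.005,0,0,0,0.094],[0,0,0.005,0,0,0,0.094],[0,0,0.005,0,0,0,0.094],[0,0,0.005,0,0,0,0.094],[0,0,0.002,0,0,0,0.094]]]' 
python3 -m jog '[[[0,0,0.001,0,0,0,0.094],[0,0,0.001,0,0,0,0.094],[0,0,0.001,0,0,0,0.094],[0,0,0.001,0,0,0,0.094],[0,0,0,0,0,0,0.094]]]'
python3 -c "
from h import *
tool()
im=camera('top')
cv2.imwrite('pics/c15.png',cv2.resize(im[150:350,100:360],None,fx=3,fy=3,interpolation=2))"
```

```text
time_s: 19.7
position: [537.2, 121.4, 48.6]
orientation: [-0.707, -0.0, 0.001, 0.707]
ft_force: [0.3, -4.1, 0.6]
width: 1.003
time_s: 20.12
position: [536.8, 122.0, 48.7]
orientation: [0.709, -0.001, -0.001, -0.705]
ft_force: [-3.0, -10.7, 2.0]
width: 0.998
t 20.12 pos [536.8 122.   48.7] w 93.8 F [ -3.  -10.7   2. ]
q [ 0.123  0.191  1.612 -0.005  1.341  0.125]
[[ 1.    -0.002  0.001]
 [-0.001 -0.005  1.   ]
 [-0.002 -1.    -0.005]]
```

View pics/c15.png

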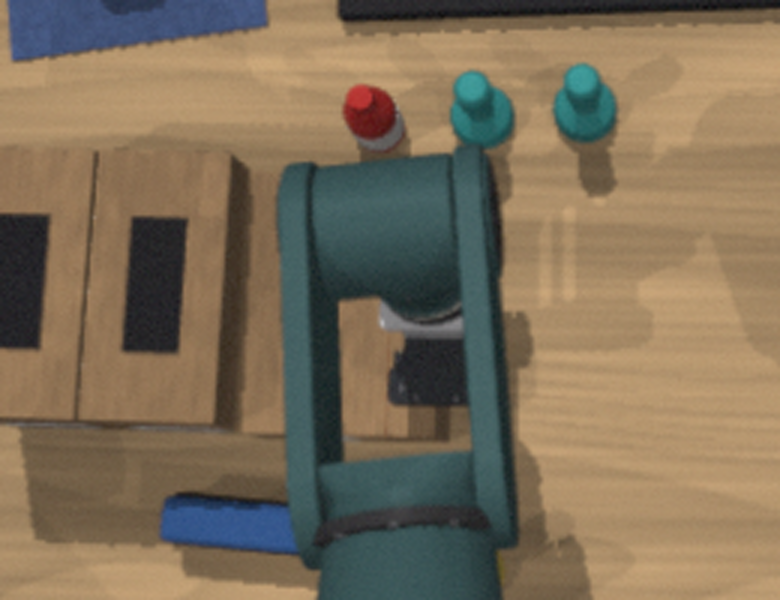

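```bash
python3 -m jog '[[[0,0,-0.01,0,0,0,0.094],[0,-0.02,-0.03,0,0,0,0.07],[0,-0.03,-0.03,0,0,0,0.05],[0,-0.035,-0.02,0,0,0,0.05],[0,-0.035,0,0,0,0,0.05]]]' 40
python3 -m jog '[[[0,0,0,7,0,0,0.05],[0,0,0,7,0,0,0.05],[0,0,0,7,0,0,0.05],[0,0,0,7,0,0,0.05],[0,0,0,7,0,0,0.05]]]'
python3 -c "
from h import *
tool()
cv2.imwrite('pics/side8.png',camera('side'))
im=camera('top');cv2.imwrite('pics/top8.png',im)
"
```

```text
time_s: 20.58
position: [537.0, 32.6, 168.7]
orientation: [-0.707, 0.001, -0.0, 0.707]
ft_force: [1.3, 0.2, 0.2]
width: 0.751
time_s: 21.0
position: [538.8, 35.3, 170.4]
orientation: [-0.459, -0.003, -0.001, 0.889]
ft_force: [0.4, 0.8, -0.8]
width: 0.532
t 21.0 pos [538.8  35.3 170.4] w 50.0 F [ 0.4  0.8 -0.8]
q [-0.385  0.159  1.522  0.573  1.694 -0.384]
[[ 1.     0.004 -0.004]
 [ 0.001  0.579  0.815]
 [ 0.006 -0.815  0.579]]
```

View pics/side8.png

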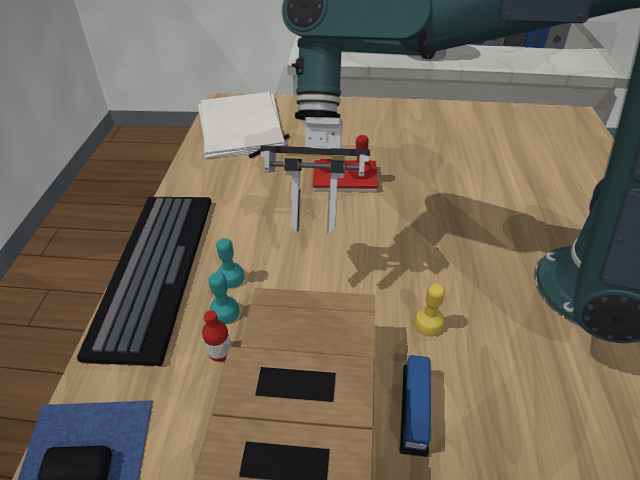

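View pics/top8.png

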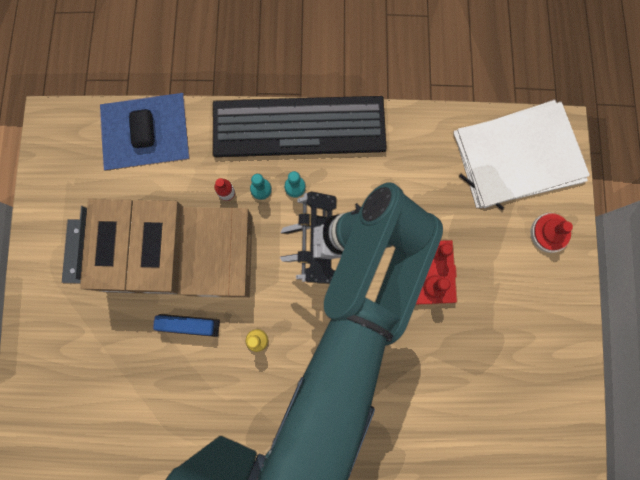

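Run:
```python
from h import *
im=cv2.imread('pics/top8.png');cv2.imwrite('pics/c16.png',cv2.resize(im[195:310,160:270],None,fx=5,fy=5,interpolation=2))
im=cv2.imread('pics/side8.png');cv2.imwrite('pics/c17.png',cv2.resize(im[280:370,220:390],None,fx=4.5,fy=4.5,interpolation=2))
```

```text
(no output)
```

View pics/c16.png

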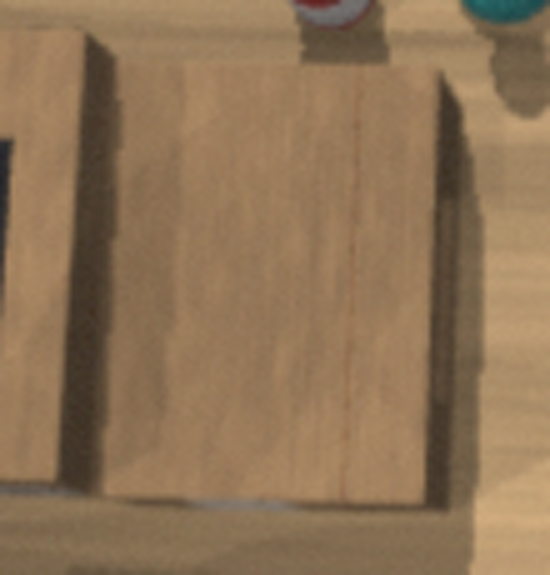

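View pics/c17.png

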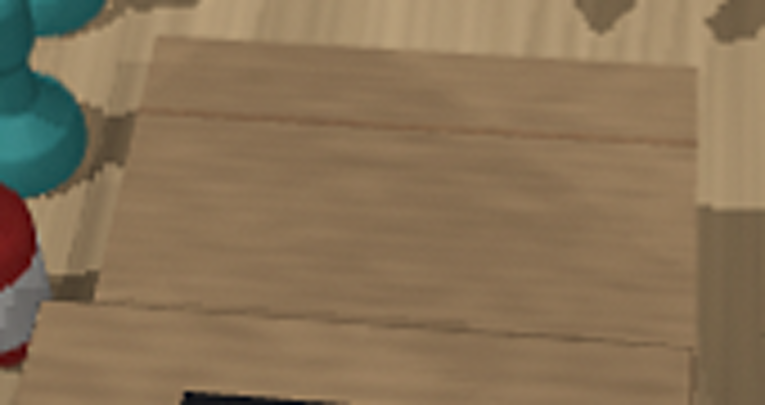

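Run:
```python
from h import *
P=onz("top",(np.array([[440,68],[426,503]])+.5)/5-.5+[160,195],100);print(P.round(1),P.mean(0))
P=onz("side",(np.array([[157,37],[697,67]])+.5)/4.5-.5+[220,280],100);print(P.round(1),P.mean(0))
print("hole ends (z~45)",onz("top",(np.array([[449,195],[440,402]])+.5)/5-.5+[160,195],50).round(1))
x=534.
t45=None
import math
ty,tx=284.,0
prev=None
yr=284
for th in list(range(0,91,10)):
    a=math.radians(th); s,c=math.sin(a),math.cos(a)
    ph=math.radians(45+th/2); al=ph-a
    yc=np.array([c,-s]); zc=np.array([s,c]); t=np.array([math.cos(ph),-math.sin(ph)])
    mid=np.array([yr-50*s-150*c,50*c+150*s])+3*yc
    d=21-8/math.cos(al)-3*abs(math.tan(al))
    T=mid+d*zc+t*(21)
    print(th,round(math.degrees(ph),1),"d",round(d,1),"TCP y,z",T.round(1), "mid",mid.round(1))
```

```text
[[627.4 131.5 100. ]
 [428.7 131.  100. ]] [528.05156965 131.27819524 100.        ]
[[627.6 131.3 100. ]
 [428.8 130.9 100. ]] [528.1937786  131.12054051 100.        ]
hole ends (z~45) [[576.7 131.4  50. ]
 [478.2 132.4  50. ]]
0 45.0 d 6.7 TCP y,z [151.8  41.8] mid [137.  50.]
10 50.0 d 8.0 TCP y,z [145.4  66.6] mid [130.6  74.8]
20 55.0 d 9.1 TCP y,z [143.9  88.6] mid [128.8  97.3]
30 60.0 d 10.0 TCP y,z [147.2 107.3] mid [131.7 116.8]
40 65.0 d 10.8 TCP y,z [155.1 122. ] mid [139.3 132.8]
50 70.0 d 11.4 TCP y,z [167.1 132.3] mid [151.2 144.7]
60 75.0 d 11.9 TCP y,z [183. 138.] mid [167.2 152.3]
70 80.0 d 12.3 TCP y,z [202.  138.8] mid [186.7 155.2]
80 85.0 d 12.7 TCP y,z [223.6 134.7] mid [209.2 153.4]
90 90.0 d 13.0 TCP y,z [247. 126.] mid [234. 147.]
```

```bash
python3 -m jog '[[[0,0,0,5,0,0,0.05],[0,0,0,5,0,0,0.05],[-0.004,0.03,-0.004,0,0,0,0.05],[-0.004,0.03,-0.004,0,0,0,0.05],[0,0.03,-0.003,0,0,0,0.05]]]' 40
python3 -m jog '[[[0,0.02,-0.003,0,0,0,0.05],[0,0.011,0,0,0,0,0.05],[0,0,0,0,0,0,0.05],[0,0,0,0,0,0,0.05],[0,0,0,0,0,0,0.05]]]'
python3 -c "
from h import *
tool()
cv2.imwrite('pics/side9.png',camera('side'))
im=camera('top');cv2.imwrite('pics/c18.png',cv2.resize(im[180:320,160:360],None,fx=4,fy=4,interpolation=2))
tool()
"
```

```text
time_s: 21.52
position: [529.8, 92.0, 96.5]
orientation: [-0.384, -0.001, 0.0, 0.924]
ft_force: [0.7, 0.3, -0.0]
width: 0.528
time_s: 21.93
position: [530.8, 110.6, 74.6]
orientation: [-0.383, -0.002, 0.0, 0.924]
ft_force: [0.3, -0.4, -0.3]
width: 0.531
t 21.93 pos [530.8 110.6  74.6] w 49.9 F [ 0.3 -0.4 -0.3]
q [-0.333  0.257  1.691  0.732  1.524 -0.499]
[[ 1.     0.001 -0.003]
 [ 0.002  0.706  0.708]
 [ 0.003 -0.708  0.706]]
t 22.03 pos [530.9 110.1  74.5] w 50.0 F [ 0.8 -0.3 -0.2]
q [-0.334  0.257  1.691  0.732  1.524 -0.499]
[[ 1.     0.002 -0.003]
 [ 0.001  0.706  0.708]
 [ 0.003 -0.708  0.706]]
```

View pics/c18.png

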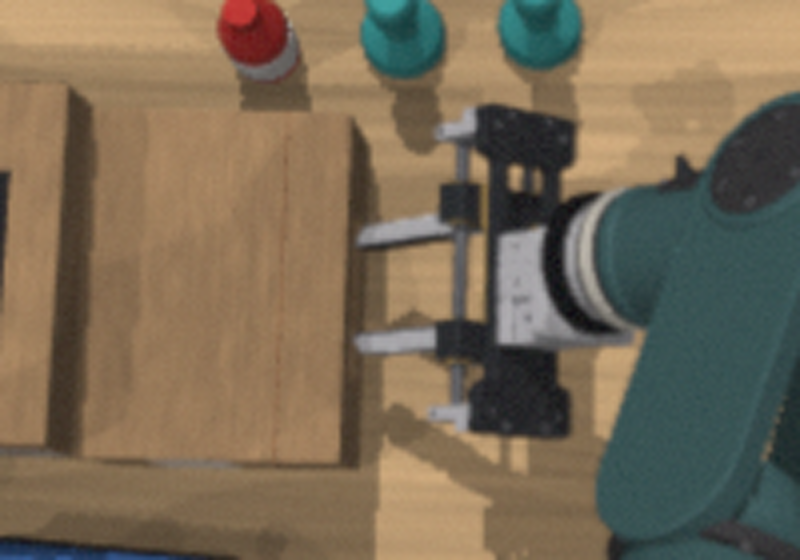

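View pics/side9.png

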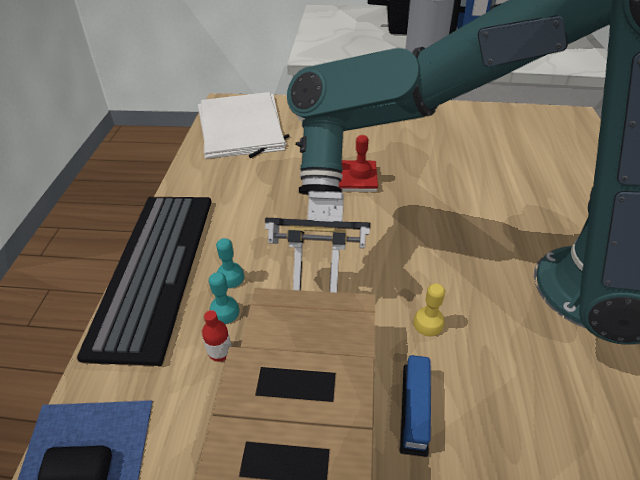

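```bash
python3 -m jog '[[[-0.001,0.008,0,0,0,0,0.05],[-0.001,0.008,0,0,0,0,0.05],[0,0.008,0,0,0,0,0.05],[0,0,0,0,0,0,0.05],[0,0,0,0,0,0,0.05]]]' 40
python3 -m jog '[[[0,0.008,0,0,0,0,0.05],[0,0.008,0,0,0,0,0.05],[0,0.008,0,0,0,0,0.05],[0,0.007,0,0,0,0,0.05],[0,0,0,0,0,0,0.05]]]'
python3 -c "
from h import *
tool()"
```

```text
time_s: 22.45
position: [526.9, 128.4, 55.3]
orientation: [-0.382, 0.0, 0.001, 0.924]
ft_force: [0.6, 0.4, -0.3]
width: 0.532
time_s: 22.87
position: [526.2, 151.0, 32.6]
orientation: [-0.382, 0.001, 0.002, 0.924]
ft_force: [-0.3, -1.2, 0.1]
width: 0.53
t 22.87 pos [526.2 151.   32.6] w 49.8 F [-0.3 -1.2  0.1]
q [-0.263  0.295  1.744  0.762  1.419 -0.511]
[[ 1.    -0.004  0.   ]
 [ 0.003  0.708  0.707]
 [-0.003 -0.707  0.708]]
```

```bash
python3 -m jog '[[[0,-0.003,0.0025,0,0,0,0.05],[0,-0.003,0.0025,0,0,0,0.05],[0,0,0.001,0,0,0,0.05],[0,0,0.001,0,0,0,0.05],[0,0,0,0,0,0,0.05]]]' 40
python3 -m jog '[[[0,-0.0045,0.0025,-1,0,0,0.05],[0,-0.0045,0.0025,-1,0,0,0.05],[0,-0.0045,0.0025,-1,0,0,0.05],[0,-0.0045,0.0025,-1,0,0,0.05],[0,-0.0045,0.0025,-1,0,0,0.05]]]'
python3 -c "
from h import *
tool()
cv2.imwrite('pics/side10.png',camera('side'))"
```

```text
time_s: 23.28
position: [527.3, 149.0, 42.7]
orientation: [-0.384, 0.0, 0.0, 0.923]
ft_force: [-1.4, -4.6, -2.3]
width: 0.532
time_s: 23.7
position: [527.9, 144.0, 69.3]
orientation: [-0.423, -0.001, 0.0, 0.906]
ft_force: [0.1, -1.5, -3.2]
width: 0.528
t 23.7 pos [527.9 144.   69.3] w 49.6 F [ 0.1 -1.5 -3.2]
q [-0.236  0.214  1.711  0.68   1.445 -0.406]
[[ 1.     0.    -0.001]
 [ 0.001  0.641  0.767]
 [ 0.001 -0.767  0.641]]
```

View pics/side10.png

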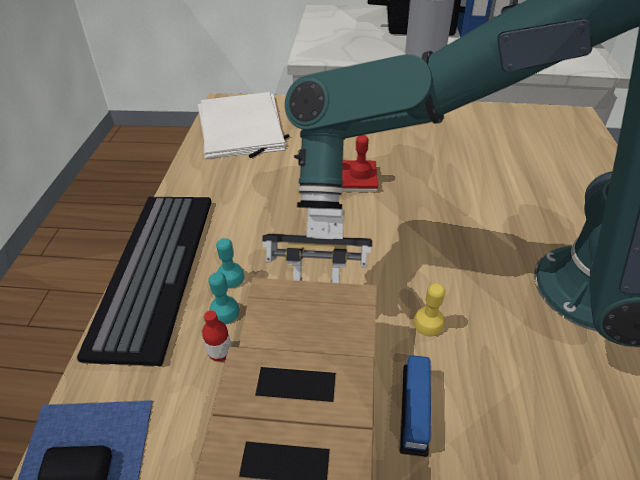

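```bash
python3 -m jog '[[[0,-0.0037,0.0025,-1,0,0,0.05],[0,-0.0037,0.0025,-1,0,0,0.05],[0,-0.0037,0.0025,-1,0,0,0.05],[0,-0.0037,0.0025,-1,0,0,0.05],[0,-0.0037,0.0025,-1,0,0,0.05]]]' 40
python3 -m jog '[[[0,-0.0028,0.0026,-1,0,0,0.05],[0,-0.0028,0.0026,-1,0,0,0.05],[0,-0.0028,0.0026,-1,0,0,0.05],[0,-0.0028,0.0026,-1,0,0,0.05],[0,-0.0028,0.0026,-1,0,0,0.05]]]'
python3 -c "
from h import *
tool()
cv2.imwrite('pics/side11.png',camera('side'))
im=camera('top');cv2.imwrite('pics/c19.png',cv2.resize(im[180:320,160:360],None,fx=4,fy=4,interpolation=2))"
```

```text
time_s: 24.17
position: [527.4, 143.2, 91.1]
orientation: [-0.462, -0.0, 0.001, 0.887]
ft_force: [0.4, -0.7, -2.9]
width: 0.533
time_s: 24.58
position: [527.4, 146.2, 109.7]
orientation: [-0.501, -0.0, 0.001, 0.866]
ft_force: [0.4, -1.6, -2.6]
width: 0.535
t 24.58 pos [527.4 146.2 109.7] w 50.3 F [ 0.4 -1.6 -2.6]
q [-0.144  0.126  1.651  0.519  1.464 -0.228]
[[ 1.    -0.001 -0.001]
 [ 0.001  0.499  0.867]
 [-0.    -0.867  0.499]]
```

View pics/side11.png

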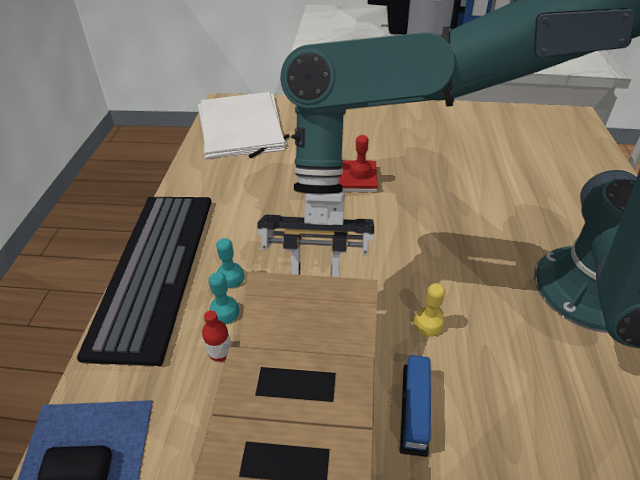

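View pics/c19.png

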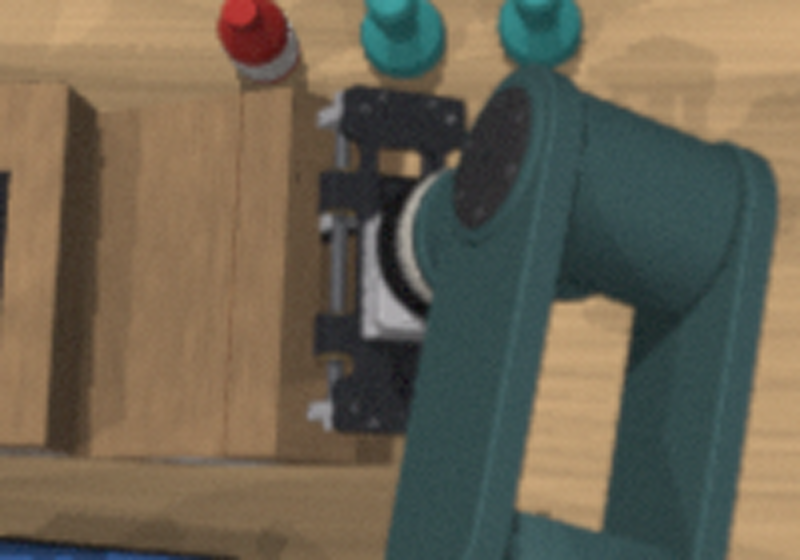

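Tipping as planned (about 30°, square, still bearing on the row). Continue.

```bash
python3 -m jog '[[[0,-0.0019,0.0028,-1,0,0,0.05],[0,-0.0019,0.0028,-1,0,0,0.05],[0,-0.0019,0.0028,-1,0,0,0.05],[0,-0.0019,0.0028,-1,0,0,0.05],[0,-0.0019,0.0028,-1,0,0,0.05]]]' 40
python3 -m jog '[[[0,-0.001,0.003,-1,0,0,0.05],[0,-0.001,0.003,-1,0,0,0.05],[0,-0.001,0.003,-1,0,0,0.05],[0,-0.001,0.003,-1,0,0,0.05],[0,-0.001,0.003,-1,0,0,0.05]]]'
python3 -c "
from h import *
tool()
cv2.imwrite('pics/side12.png',camera('side'))
im=camera('top');cv2.imwrite('pics/c20.png',cv2.resize(im[180:320,160:360],None,fx=4,fy=4,interpolation=2))"
```

```text
time_s: 25.1
position: [527.5, 154.1, 124.6]
orientation: [-0.538, -0.0, 0.001, 0.843]
ft_force: [-0.5, -0.5, -2.4]
width: 0.529
time_s: 25.52
position: [527.5, 166.1, 135.1]
orientation: [-0.574, -0.0, 0.001, 0.819]
ft_force: [-0.7, -1.2, -2.1]
width: 0.531
t 25.52 pos [527.5 166.1 135.1] w 49.9 F [-0.7 -1.2 -2.1]
q [-0.006  0.091  1.585  0.349  1.474 -0.044]
[[ 1.    -0.    -0.001]
 [ 0.001  0.341  0.94 ]
 [ 0.    -0.94   0.341]]
```

View pics/side12.png

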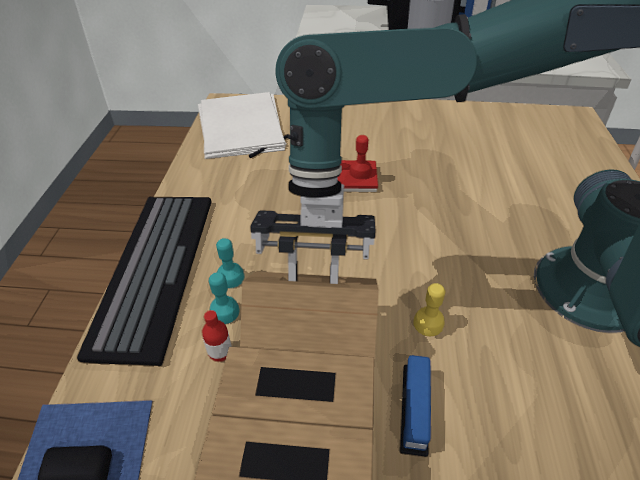

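View pics/c20.png

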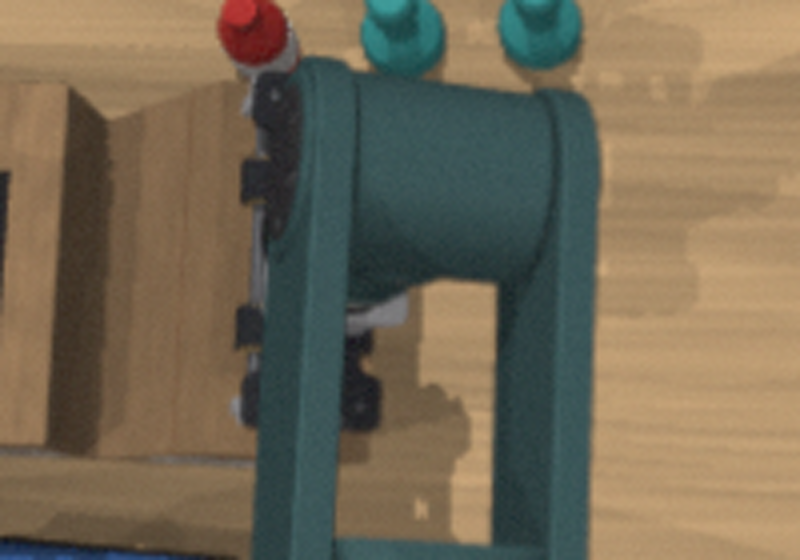

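```bash
python3 -m jog '[[[0,0,0.0034,-1,0,0,0.05],[0,0,0.0034,-1,0,0,0.05],[0,0,0.0034,-1,0,0,0.05],[0,0,0.0034,-1,0,0,0.05],[0,0,0.0034,-1,0,0,0.05]]]' 40
python3 -m jog '[[[0,0.0007,0.0037,-1,0,0,0.05],[0,0.0007,0.0037,-1,0,0,0.05],[0,0.0007,0.0037,-1,0,0,0.05],[0,0.0007,0.0037,-1,0,0,0.05],[0,0.0007,0.0037,-1,0,0,0.05]]]'
python3 -c "
from h import *
tool()
cv2.imwrite('pics/side13.png',camera('side'))
im=camera('top');cv2.imwrite('pics/c21.png',cv2.resize(im[180:320,160:360],None,fx=4,fy=4,interpolation=2))"
```

```text
time_s: 26.03
position: [527.4, 182.5, 140.1]
orientation: [-0.609, -0.0, 0.001, 0.793]
ft_force: [0.2, -0.3, -1.1]
width: 0.528
time_s: 26.45
position: [527.5, 201.4, 140.9]
orientation: [-0.643, -0.001, 0.0, 0.766]
ft_force: [1.0, 0.7, -0.9]
width: 0.533
t 26.45 pos [527.5 201.4 140.9] w 50.1 F [ 1.   0.7 -0.9]
q [0.163 0.114 1.518 0.172 1.482 0.149]
[[ 1.     0.    -0.001]
 [ 0.001  0.172  0.985]
 [ 0.    -0.985  0.172]]
```

View pics/side13.png

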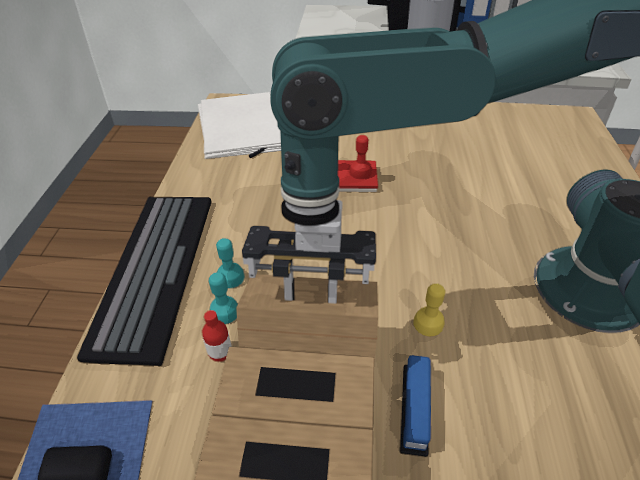

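View pics/c21.png

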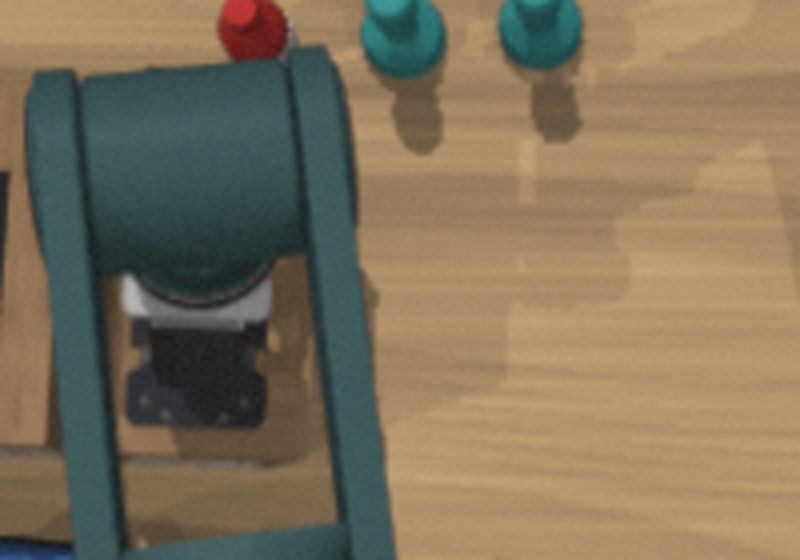

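```bash
python3 -m jog '[[[0,0.0014,0.0042,-1,0,0,0.05],[0,0.0014,0.0042,-1,0,0,0.05],[0,0.0014,0.0042,-1,0,0,0.05],[0,0.0014,0.0042,-1,0,0,0.05],[0,0.0014,0.0042,-1,0,0,0.05]]]' 40
python3 -m jog '[[[0,0.0014,0.0045,-1,0,0,0.05],[0,0.0014,0.0045,-1,0,0,0.05],[0,0.0014,0.0045,-1,0,0,0.05],[0,0.0014,0.0045,-1,0,0,0.05],[0,0.0014,0.0045,-1,0,0,0.05]]]'
python3 -c "
from h import *
tool()
cv2.imwrite('pics/side14.png',camera('side'))"
```

```text
time_s: 26.97
position: [527.6, 223.2, 136.8]
orientation: [-0.676, -0.001, 0.0, 0.737]
ft_force: [-0.7, -0.1, 0.1]
width: 0.533
time_s: 27.38
position: [527.5, 243.8, 131.2]
orientation: [0.709, 0.0, -0.0, -0.705]
ft_force: [-3.7, -14.2, 8.6]
width: 0.532
t 27.38 pos [527.5 243.8 131.2] w 50.0 F [ -3.7 -14.2   8.6]
q [ 0.339  0.194  1.437 -0.006  1.513  0.339]
[[ 1.     0.    -0.   ]
 [ 0.    -0.006  1.   ]
 [ 0.    -1.    -0.006]]
```

View pics/side14.png

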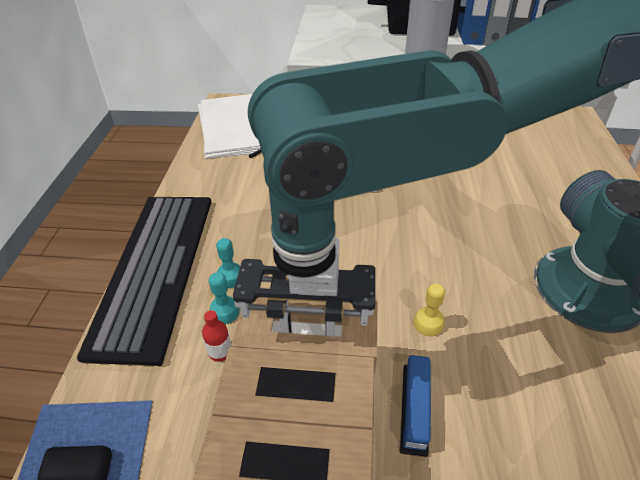

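```bash
python3 -m jog '[[[0,0,0.001,0,0,0,0.05],[0,0,0,0,0,0,0.05],[0,0,0,0,0,0,0.05],[0,0,-0.006,0,0,0,0.05],[0,0,-0.006,0,0,0,0.05]]]' 40
python3 -m jog '[[[0,-0.01,0,0,0,0,0.05],[0,-0.02,0,0,0,0,0.05],[0,-0.03,0,0,0,0,0.05],[0,-0.03,0,0,0,0,0.05],[0,-0.03,0,0,0,0,0.05]]]'
python3 -m jog '[[[0,0,-0.04,0,0,0,0.05],[0,0,-0.04,0,0,0,0.05],[0,0,-0.04,0,0,0,0.05],[0,0,-0.04,0,0,0,0.05],[0,0,-0.04,0,0,0,0.05]]]'
python3 -c "
from h import *
tool()
im=camera('side');cv2.imwrite('pics/side15.png',im)
im=camera('top');cv2.imwrite('pics/top15.png',im);cv2.imwrite('pics/c22.png',cv2.resize(im[150:350,70:270],None,fx=3,fy=3,interpolation=2))"
```

```text
time_s: 27.85
position: [527.4, 234.4, 130.8]
orientation: [-0.707, -0.001, 0.001, 0.707]
ft_force: [-1.0, 0.6, -0.8]
width: 0.536
time_s: 28.27
position: [527.2, 234.5, 252.8]
orientation: [-0.707, -0.0, 0.0, 0.707]
ft_force: [-0.5, 0.4, 0.3]
width: 0.53
time_s: 28.68
position: [527.5, 33.0, 252.0]
orientation: [-0.707, -0.001, 0.0, 0.707]
ft_force: [0.5, -0.6, -0.0]
width: 0.531
t 28.68 pos [527.5  33.  252. ] w 49.9 F [ 0.5 -0.6 -0. ]
q [-0.045  0.034  1.372  0.     1.733 -0.047]
[[ 1.     0.002 -0.002]
 [ 0.002  0.     1.   ]
 [ 0.002 -1.     0.   ]]
```

View pics/side15.png

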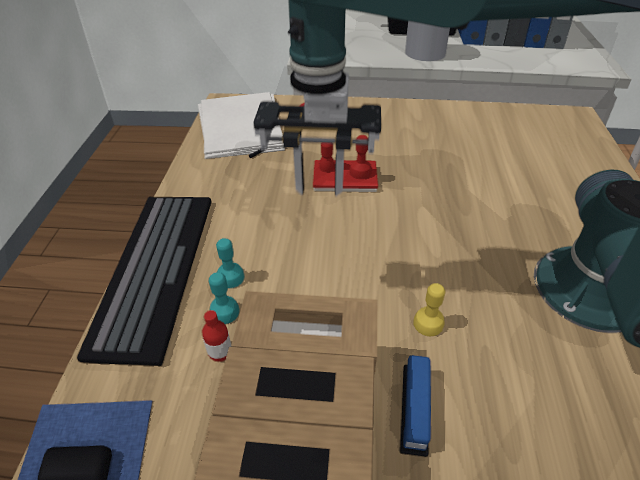

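View pics/c22.png

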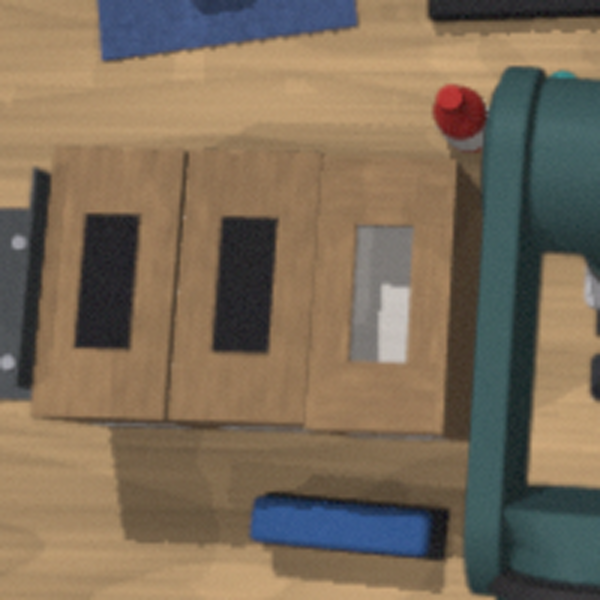

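Run:
```python
from h import *
im=cv2.imread('pics/top15.png');cv2.imwrite('pics/c23.png',cv2.resize(im[190:305,165:240],None,fx=5,fy=5,interpolation=2))
```

```text
(no output)
```

View pics/c23.png

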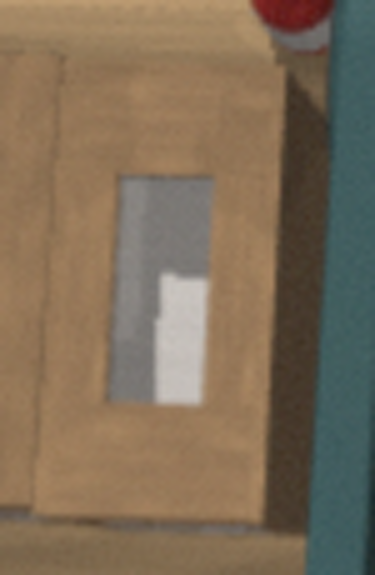

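Run:
```python
from h import *
f=lambda a:(np.array(a)+.5)/5-.5+[165,190]
P=onz("top",f([[284,68],[264,523],[62,55],[35,513]]),150);print(P.round(1),P.mean(0))
print("bottom",onz("top",f([[307,535]]),0), "hole",onz("top",f([[121,177],[215,180],[105,403],[203,406]]),150).round(1))
```

```text
[[626.9 183.2 150. ]
 [427.7 183.5 150. ]
 [631.4 281.8 150. ]
 [430.1 282.5 150. ]] [529.00483666 232.75463281 150.        ]
bottom [[428.81460614 189.41878415   0.        ]] hole [[577.1 252.6 150. ]
 [576.4 211.3 150. ]
 [478.  254.5 150. ]
 [477.4 211.9 150. ]]
```

```bash
python3 -m jog '[[[-0.02,0,-0.035,0,0,0,0.05],[-0.02,0,-0.035,0,0,0,0.05],[-0.02,0,-0.035,0,0,0,0.05],[-0.02,0,-0.035,0,0,0,0.05],[-0.02,0,-0.035,0,0,0,0.05]]]' 40
python3 -c "
from h import *
tool()
im=camera('top');cv2.imwrite('pics/top16.png',im);cv2.imwrite('pics/c24.png',cv2.resize(im[190:305,165:265],None,fx=5,fy=5,interpolation=2))
im=camera('side');cv2.imwrite('pics/c25.png',cv2.resize(im[100:380,180:450],None,fx=2.1,fy=2.1,interpolation=2))"
```

```text
time_s: 29.2
position: [427.2, -141.2, 251.7]
orientation: [-0.707, -0.002, 0.0, 0.707]
ft_force: [0.2, -1.0, 0.7]
width: 0.529
t 29.2 pos [ 427.2 -141.2  251.7] w 49.7 F [ 0.2 -1.   0.7]
q [-4.460e-01 -1.430e-01  1.541e+00  1.000e-03  1.741e+00 -4.490e-01]
[[ 1.     0.002 -0.003]
 [ 0.003  0.     1.   ]
 [ 0.002 -1.     0.   ]]
```

View pics/c24.png

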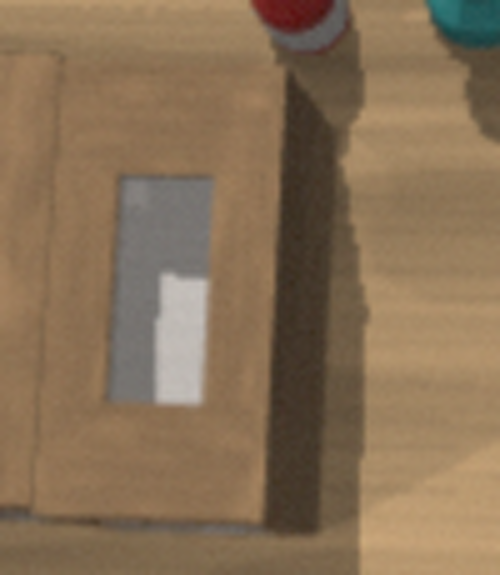

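View pics/c25.png

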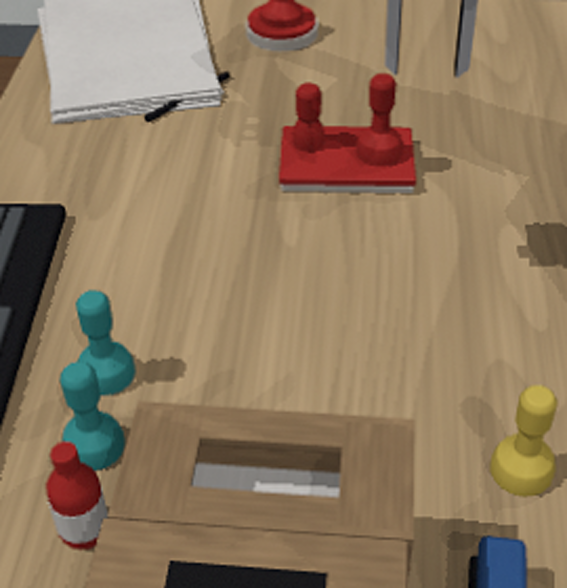

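View pics/top16.png

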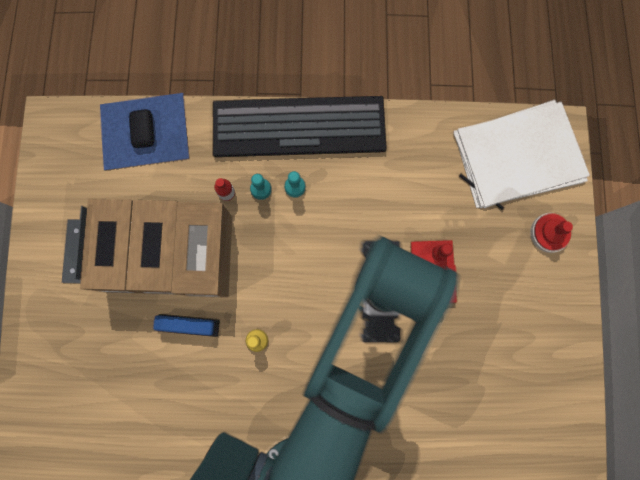

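Run:
```python
from h import *
f=lambda a:(np.array(a)+.5)/5-.5+[165,190]
print(onz("top",f([[284,68],[264,523]]),150).round(1),onz("top",f([[337,128],[319,533]]),0).round(1))
im=cv2.imread('pics/top16.png');print(onz("side",(np.array([[382,90],[309,95]])+.5)/2.1-.5+[180,100],[110]).round(1))
```

```text
[[626.9 183.2 150. ]
 [427.7 183.5 150. ]] [[630.6 182.5   0. ]
 [429.9 183.6  -0. ]]
[[ 458.5 -309.4  110. ]
 [ 537.  -294.   110. ]]
```

```bash
python3 -c "
from plant import *
print(finish_job())"
```

```text
the job is handed in; nothing more can be done
None
```

The job is handed in at about 29 s of the 72 s allowed. finish_job gives no verdict, so the checks below are my own camera measurements.

- **What I did:**
  - I lifted the big stamp out of the gap by its knob and set it on the free -x half of the tin's lid.
  - I squared the carton and pushed it against the row. A first squaring push left it about 23 mm too far to the +x side. I corrected that with a side push from between the two turquoise stamps, which did not visibly move.
  - I tipped the carton up slowly by its hand hole until it pressed against the row, then lifted the fingers out and moved the arm clear.
- **Carton:**
  - It stands upright. The outer face is at y ≈ 183 mm at both top and bottom.
  - It is square to the row to within about 0.3 degrees and about 4 mm off the row's middle sideways.
  - Its top back edge is at y ≈ 282 mm, against 284 mm measured for the row's face, which is close against it within the calibration error.
- **Stamp:** It stands upright on the lid at about (459, -312) mm, well inside the edge.
- **Things to leave alone:** The small stamp, ink bottle and stapler look unmoved in the last pictures. I compared them by eye and did not measure them again.
- **Not checked directly:** I had no reading of the contact force between the carton and the row at 30 to 70 degrees. I only saw it following the row's face, with small forces on the arm.

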